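# Refit the knob of the bulb tester and hold it pressed

## Task

The square black control knob of the green bulb tester has come off and lies on its side on the bench. First stand the knob upright on the bench with its hole down, then turn it so that the flat in its hole matches the flat of the tester's D-shaft, push it fully home on the shaft, and press it on down until the sprung shaft is all the way in. Finish while still gripping the knob and keeping it pressed in; leave the notebook, the grey tape roll and the brush where they are.

Things in the scene. Friction and masses are not known exactly. Their poses are not given: they have to be found in the camera images.
- knob: Loose black knob, 80 g: square prism 36 x 36 mm, 44 mm tall. Origin: centre of its underside (mouth of the hole); own z runs up through it to its top; side faces square to own x and y. White pointer line down the +x side and over the +x half of the top. Starts lying on its -x side, pointer line up, z axis level (origin 18 mm above bench), top turned to the robot's right (world -y, within 30 deg).
- knob_bore_end (a point): Closed end of the knob's D-shaped hole, on the axis, 16 mm above the knob's origin; the shaft's tip rests here when the knob is home. The hole is 16 mm round, 16 mm deep, with a flat (brass insert, beginning 2 mm inside the mouth) 4 mm from the axis on the knob's +x side: the pointer marks the side of the flat.
- knob_pointer (a point): Middle of the white pointer line on the knob's +x side, 18 mm from the axis and 22 mm above the knob's underside.
- tester: Green bulb tester, a fixed case 140 (x) x 220 (y) x 55 mm high that does not move; origin at the centre of its underside on the bench. On top: the D-shaft at y = +45 mm, a low white lamp socket (38 mm wide, 20 mm high) at x = +15, y = -65 mm, and a small red signal lens 7 mm high at x = -45, y = -65 mm.
- shaft_tip (a point): Centre of the top end of the upright steel D-shaft, 28 mm above the case (83 mm above the bench) unpressed; moves and turns with the shaft. Shaft 14 mm round, with a flat 3 mm from its axis on this frame's +x side (red stripe down the flat); top 3 mm tapered. Play to the knob's hole 1 mm all round. A steel collar 2 mm high, 23 mm wide, rings its foot.
- spindle (a joint): Turn of the shaft about the vertical relative to the tester, rad, counter-clockwise from above, range 0 to 3; 0 when the shaft's flat faces the tester's +x. It is stiff: only a moment above 0.3 N m turns it. A red pointer, 14 mm long, flat on the dial, turns with the shaft and points to the side of its flat.
- shaft (a joint): How far the shaft is pressed down, m: 0 out, 0.008 fully in (stop). Spring: 2 N to start moving, 8 N fully in.
- notebook: Black notebook 148 x 110 x 16 mm lying on the bench behind the knob; bystander, origin at the centre of its underside.
- grey_tape: Roll of grey tape lying flat, 100 mm across, 48 mm high; bystander, origin at the centre of its underside.
- brush: Grey scrubbing brush 155 x 61 x 91 mm high; bystander, origin at the centre of its underside.
Things that resemble listed ones, but are neither listed nor needed, are in the scene too. There is more than one size of the knob; the job needs the middle-sized.

How it is judged:
By the outcome, as a careful person would: the job done as asked, in the order asked, and still so for the second after the job is handed in, while the arm keeps its last pose, push and grip.
It also fails if it takes over 67 s, if anything falls off the work surface, if the arm or the gripper's body presses on something with over 40 N, if the wrist force passes 120 N, or if a joint passes its speed limit or range.

## Robot

A 7-joint arm with a two-finger parallel gripper is mounted at the origin on a cart in front of the work surface, level with it; the furniture and walls round the work are solid. World frame = base frame: x ahead of the robot, y to its left, z up, the work surface at z = 0. Lengths are in mm, angles in rad, forces in N, time in s.
With the tool pointing down it reaches from about 400 to 850 mm from the base axis. Payload 10.4 kg.
Tool frame: the origin (TCP) lies between the finger pads; the fingertips stand 22 mm ahead of it and the grasp point (between the pads) lies 3 mm ahead of it; z points along the fingers, y is the direction in which the jaws open and shut (so a half turn about z gives the same grasp; the last joint's range is limited). The gripper opens to 87 mm and grips with 3 to 60 N. Pads are 19 mm wide; open, the fingers measure 117 mm over their backs; the gripper's body (75 mm by 190 mm) begins 51 mm behind the grasp point.
Start: joints at [1.301, 0.332, -0.065, 1.46, 0.022, 1.35, -0.088], TCP at [152.709, -606.077, 244.576] pointing down, gripper open.
Joint ranges: [-2.6, 2.6], [-0.5, 2.12], [-1.47, 1.34], [0.16, 2.42], [-1.27, 4.41], [0.06, 2.06], [-2.6, 2.6]. Speed limits (rad/s): [2.22, 2.22, 2.79, 2.79, 3.14, 3.14, 3.14].

## Interface

Orientations are given as a unit quaternion [x, y, z, w].
In Python, from workcell import r gives the robot as it stands.
- The arm moves only by the tool move_arm, never from a script. Its argument "targets" is a list of rows, each a list of 3 entries, a list of its own where there are three numbers: the shift along the tool's x, y, z in mm, then the turn, a rotation vector about the tool's x, y, z in rad, then the finger opening in mm, from 0 to 87. In form: [[[dx, dy, dz], [rx, ry, rz], fingers], ...]. A call has exactly 10 rows; each row shifts and turns the pose as measured when the row begins, along the tool's axes as they then stand; what a row does not reach is not made up. A row lasts 1/12 s, in which the tool goes at most 41.7 mm and 7.16 degrees, less where a joint would pass 70% of its speed; a pose out of reach is approached as far as the arm can. A call is refused whole if a number of a shift passes 41.7 or a number of a turn 0.125, either way. A call with a gripper value outside its range is refused whole. The fingers move at their own pace and stop on an object; the grip force is fixed at half the most. Time passes only in rows, so rows that do not move let the fingers close, or fill a call up. It gives the time, the measured TCP pose, the force and the opening at its end, in the units of the state.
- r.read_state(): the state, without advancing time (a new reading comes with each control period).
- r.capture(name): name is "side" or "top" or "wrist"; returns a dict with "image" (400x640x3 uint8, red, green, blue), "range_z" (400x640 float32, mm along the optical axis (not along the pixel's ray), 0 where there is no reading), "K" (3x3 intrinsics, pixels), "view" (4x4, takes a point from world to camera coordinates); the wrist camera has in their place "T_tool_cam" (4x4, takes a point from camera to tool coordinates, whose origin is the TCP and whose axes are the flange's). Camera axes: x right, y up, looking along -z (the intrinsics and any distortion apply to the point x, -y, -z); pixel columns grow to the right and rows downward; lengths in mm; the calibration is good to about 2 mm. A picture is of the moment at which its call begins: read the wrist's pose just before it.
- r.sign_off(): hands the job in, once; it reports no verdict.
Trained networks look in a picture, given as the dict that the camera call returned (one of the last four; its "shot" number tells which), for a name from the list of things; names that differ only in an ending like _2 or _b are one class to them, and where a whole thing is asked for, a point or a joint stands for the part that bears it (a point fixed in the world has none). Each returns a list of dicts, best first, with "p" (0 to 1); they miss things now and then, are a little off and sometimes report something else, mostly with a low value. They report only what shows in the picture. A call takes as long as a camera call. They do not tell look-alikes from the thing itself.
- r.find_in(picture, label): "location" ([x, y, z] in mm, in the coordinates of the camera as it stood for that picture, good to about 4 mm: the middle of the surface that is visible of it).
- r.landmark_of(picture, label): "location" ([x, y, z] in mm, in the coordinates of the camera as it stood for that picture, good to about 4 mm: a listed point, or the origin of a listed thing).
The state is a dict: "time_s": time; "q": joint angles; "joint_velocities": joint speeds; "joint_torque": joint torques, N m; "tcp_pos": TCP position; "eef_rot": TCP orientation; "wrist_force": force on the tool from outside, world axes, zero at the start; "wrist_torque": the same for the moment, N m; "width": finger opening in mm.
Only numpy, scipy, OpenCV 4.12 (cv2) and the standard library are available. Lean on these libraries where they do the work, as an engineer would, in place of code of your own. Each camera call takes 0.05 s, during which the arm holds its last target.

## Working session

There is one attempt and no reset: what is moved stays moved. The work goes in short steps, Python scripts to look and compute and a tool call to move; the robot and the scene stay as the last step left them, time stands still between calls to the robot, and variables do not carry over. Pictures are saved under pics/ and viewed, and the job is handed in when it is done.

Besides the shell and the picture viewer there is one more tool, called in YAML: its name, and indented under it one key for each argument. move_arm: Moves the arm, as the interface text tells. Its arguments: {"type":"object","properties":{"targets":{"type":"array","items":{"type":"array"}}},"required":["targets"]}

```bash
ls; mkdir -p pics; python3 - <<'E'
from workcell import r
import cv2
s=r.read_state(); print({k:s[k] for k in('time_s','tcp_pos','eef_rot','width')})
for n in('side','top'):
    c=r.capture(n); cv2.imwrite(f'pics/{n}0.png',c['image'][:,:,::-1]); print(n,c['K'],c['view'])
    for l in ('knob','tester','shaft_tip','knob_pointer','notebook','grey_tape','brush'):
        try:
            import numpy as np
            V=np.linalg.inv(c['view'])
            for d in r.landmark_of(c,l): print(l,round(d['p'],2),(V@np.r_[d['location'],1])[:3].round(0))
        except Exception as e: print(l,e)
E
```

```text
pics
{'time_s': 0.0, 'tcp_pos': array([ 152.57927788, -605.74373554,  243.77723276]), 'eef_rot': array([ 9.92396740e-01,  1.23078234e-01, -1.24825353e-04, -6.66327235e-04]), 'width': 87.2320182780448}
side [[433.75753802   0.         316.3681392 ]
 [  0.         433.75753802 196.17815828]
 [  0.           0.           1.        ]] [[-9.64139548e-01 -2.65339600e-01 -5.46154789e-03  5.63063186e+02]
 [ 1.35433577e-01 -5.09601512e-01  8.49684674e-01 -8.40473288e+01]
 [-2.28238205e-01  8.18474921e-01  5.27262863e-01 -1.13057959e+03]
 [ 0.00000000e+00  0.00000000e+00  0.00000000e+00  1.00000000e+00]]
knob 0.84 [485. 228.  17.]
knob 0.79 [383. 295.  24.]
knob 0.69 [476. 306.  14.]
tester 0.98 [ 577. -209.    0.]
shaft_tip 0.46 [ 584. -164.   82.]
knob_pointer 0.8 [377. 266.  50.]
knob_pointer 0.72 [487. 200.  35.]
knob_pointer 0.67 [492. 302.  20.]
notebook 0.94 [698. 266.  -4.]
grey_tape 0.63 [726.  37.  -4.]
grey_tape 0.23 [ 583. -162.   80.]
brush 0.64 [573. 443.   1.]
top [[438.86105964   0.         328.33028882]
 [  0.         438.86105964 195.25914278]
 [  0.           0.           1.        ]] [[-4.29526587e-03 -9.99547383e-01  2.97754736e-02  1.05314190e+02]
 [ 9.84912748e-01  9.22577518e-04  1.73049205e-01 -5.79591015e+02]
 [-1.72998351e-01  3.00695359e-02  9.84462998e-01 -9.77648158e+02]
 [ 0.00000000e+00  0.00000000e+00  0.00000000e+00  1.00000000e+00]]
knob 0.73 [487. 224.  21.]
knob 0.59 [476. 299.  10.]
tester 0.79 [ 575. -206.    3.]
shaft_tip 0.45 [ 583. -170.   82.]
knob_pointer 0.86 [484. 202.  33.]
knob_pointer 0.58 [374. 260.  54.]
knob_pointer 0.5 [491. 296.  24.]
notebook 0.66 [702. 263.   2.]
grey_tape 0.57 [719.  39.  -5.]
brush 0.91 [569. 446.   5.]
```

View pics/side0.png

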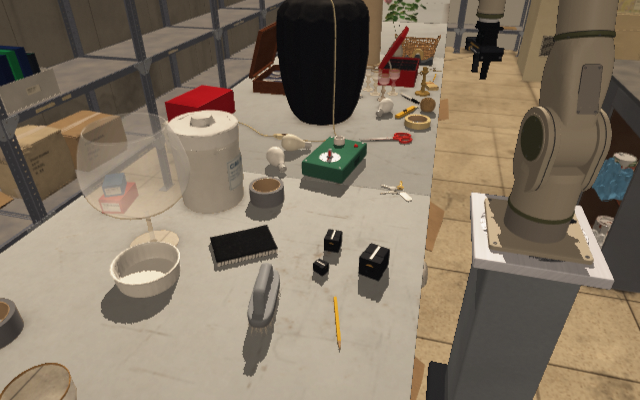

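View pics/top0.png

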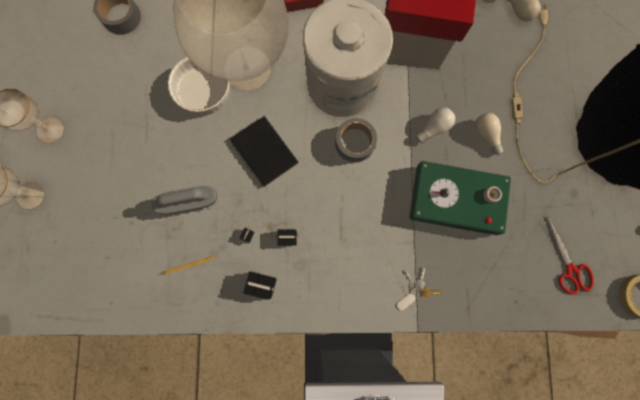

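```bash
python3 - <<'E'
import cv2
a=cv2.imread('pics/top0.png'); 
# crop knobs and tester
cv2.imwrite('pics/k0.png',cv2.resize(a[170:300,160:320],None,fx=5,fy=4.6,interpolation=cv2.INTER_CUBIC))
cv2.imwrite('pics/t0.png',cv2.resize(a[130:270,340:520],None,fx=4.4,fy=4.2,interpolation=cv2.INTER_CUBIC))
E
```

```text
(no output)
```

View pics/k0.png

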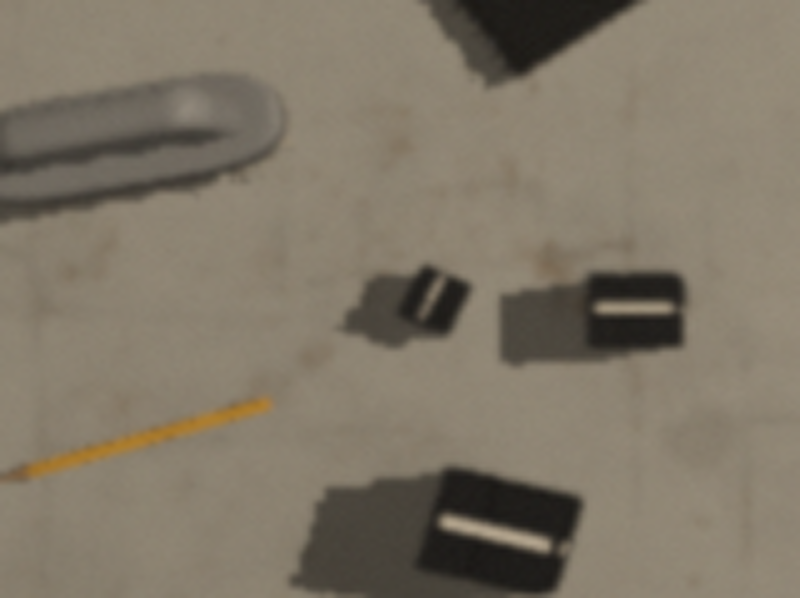

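View pics/t0.png

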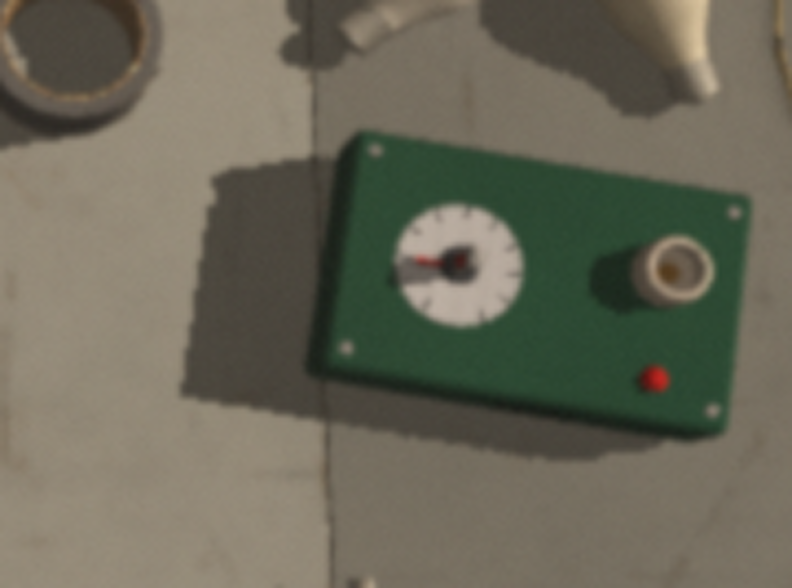

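Candidates in the top view are the middle knob at px (287,237), the small one at (246,235) and the large one at (260,286). The middle one is about 42 mm long, so I choose that. Its top faces −y and its pointer is up. The red dial pointer faces about world +y.

```bash
cat > h.py <<'E'
import numpy as np, json, cv2
from scipy.spatial.transform import Rotation as R
def st():
    from workcell import r
    s=r.read_state(); return s
def show(s):
    print('t',round(s['time_s'],2),'p',np.round(s['tcp_pos'],1),'axes x',R.from_quat(s['eef_rot']).as_matrix()[:,0].round(3),'z',R.from_quat(s['eef_rot']).as_matrix()[:,2].round(3),'F',np.round(s['wrist_force'],1),'M',np.round(s['wrist_torque'],2),'w',round(s['width'],1),'q',np.round(s['q'],2))
def down(yaz, tilt=0, twist=0):
    """tool y along azimuth yaz (deg) level, tool z down then tilted by +tilt deg about tool y"""
    a=np.radians(yaz); y=np.array([np.cos(a),np.sin(a),0]); z=np.array([0,0,-1.]); x=np.cross(y,z)
    M=R.from_matrix(np.c_[x,y,z]); return M*R.from_rotvec([0,np.radians(tilt),0])
def plan(p,q,tp,tq,w,n=None,vmax=40,amax=.12,off=None):
    """rows from pose (p,R q) to (tp,R tq)"""
    rv=(q.inv()*tq).as_rotvec(); ang=np.linalg.norm(rv); d=np.array(tp)-p
    n=n or max(1,int(np.ceil(max(np.linalg.norm(d)/vmax,ang/amax))))
    rows=[]; step=rv/n
    for i in range(n):
        rows.append([[round(float(v),1) for v in q.inv().apply(tp*0+d/n if not 0 else 0)],[round(float(v),3) for v in step],w])
        q=q*R.from_rotvec(step)
    return rows
def out(rows):
    for i in range(0,len(rows),10):
        b=rows[i:i+10]
        b+= [[[0,0,0],[0,0,0],b[-1][2]]]*(10-len(b))
        print(json.dumps(b))
def go(*targets,w=87):
    s=st(); show(s); p=np.array(s['tcp_pos']);q=R.from_quat(s['eef_rot']); rows=[]
    for t in targets:
        tp=np.array(t[0],float); tq=t[1] if t[1] is not None else q
        rows+=plan(p,q,tp,tq,w,*(t[2:])); p,q=tp,tq
    out(rows)
E
python3 - <<'E'
from h import *
from workcell import r
go(([400,-260,245],down(-40)),([470,195,235],down(0)))
c=r.capture('wrist'); print(c['T_tool_cam'].round(3),c['K'].round(1))
c=r.capture('top'); np.save('top_z.npy',c['range_z']);np.save('top_v.npy',c['view']);np.save('top_k.npy',c['K'])
V=np.linalg.inv(c['view']);K=c['K'];Z=c['range_z']
def W(u,v,z): return (V@[ (u-K[0,2])*z/K[0,0], -(v-K[1,2])*z/K[1,1], -z,1])[:3]
g=c['image'].astype(int)
m=[(u,v) for v in range(222,252) for u in range(270,305) if g[v,u].sum()<130 or (g[v,u].sum()>420 and 278<u<298 and 230<v<245)]
P=np.array([W(u,v,Z[v,u]) for u,v in m]); P=P[(P[:,2]>25)&(P[:,2]<45)]
print(len(P),P.mean(0),P.min(0),P.max(0)); print(cv2.minAreaRect(P[:,:2].astype(np.float32)))
E
```

```text
t 0.8 p [ 152.7 -606.1  244.6] axes x [0.97  0.244 0.   ] z [ 0. -0. -1.] F [ 0.  -0.8  0.4] M [-0.01 -0.    0.02] w 87.2 q [ 1.3   0.33 -0.06  1.46  0.02  1.35 -0.09]
[[[29.5, -25.0, -0.0], [0.0, 0.0, -0.057], 87], [[30.9, -23.3, -0.0], [0.0, 0.0, -0.057], 87], [[32.1, -21.5, -0.0], [0.0, 0.0, -0.057], 87], [[33.3, -19.6, -0.0], [0.0, 0.0, -0.057], 87], [[34.4, -17.7, -0.0], [0.0, 0.0, -0.057], 87], [[35.3, -15.7, -0.0], [0.0, 0.0, -0.057], 87], [[36.2, -13.7, -0.0], [0.0, 0.0, -0.057], 87], [[36.9, -11.6, -0.0], [0.0, 0.0, -0.057], 87], [[37.5, -9.5, -0.0], [0.0, 0.0, -0.057], 87], [[38.0, -7.4, -0.0], [0.0, 0.0, -0.057], 87]]
[[[38.3, -5.2, -0.0], [0.0, 0.0, -0.057], 87], [[32.8, -19.9, 0.8], [0.0, 0.0, -0.058], 87], [[33.9, -18.0, 0.8], [0.0, 0.0, -0.058], 87], [[34.9, -16.0, 0.8], [0.0, 0.0, -0.058], 87], [[35.8, -13.9, 0.8], [0.0, 0.0, -0.058], 87], [[36.5, -11.8, 0.8], [0.0, 0.0, -0.058], 87], [[37.1, -9.7, 0.8], [0.0, 0.0, -0.058], 87], [[37.6, -7.5, 0.8], [0.0, 0.0, -0.058], 87], [[38.0, -5.3, 0.8], [0.0, 0.0, -0.058], 87], [[38.2, -3.1, 0.8], [0.0, 0.0, -0.058], 87]]
[[[38.4, -0.8, 0.8], [0.0, 0.0, -0.058], 87], [[38.3, 1.4, 0.8], [0.0, 0.0, -0.058], 87], [[38.2, 3.6, 0.8], [0.0, 0.0, -0.058], 87], [[0, 0, 0], [0, 0, 0], 87], [[0, 0, 0], [0, 0, 0], 87], [[0, 0, 0], [0, 0, 0], 87], [[0, 0, 0], [0, 0, 0], 87], [[0, 0, 0], [0, 0, 0], 87], [[0, 0, 0], [0, 0, 0], 87], [[0, 0, 0], [0, 0, 0], 87]]
[[-0.00000e+00  9.68000e-01  2.50000e-01  6.80490e+01]
 [ 1.00000e+00  1.00000e-03 -1.00000e-03  3.27000e-01]
 [-1.00000e-03  2.50000e-01 -9.68000e-01 -1.39274e+02]
 [ 0.00000e+00  0.00000e+00  0.00000e+00  1.00000e+00]] [[284.6   0.  317.3]
 [  0.  284.6 197.7]
 [  0.    0.    1. ]]
190 [482.64054049 201.70658439  35.86979856] [467.02241942 181.70882152  30.24442211] [499.99162914 221.67045132  40.79490762]
((483.512451171875, 201.67442321777344), (40.05636215209961, 32.86201858520508), 89.74405670166016)
```

move_arm:
  targets:
    - [[29.5,-25,0],[0,0,-0.057],87]
    - [[31,-23,0],[0,0,-0.057],87]
    - [[32,-21.5,0],[0,0,-0.057],87]
    - [[33,-19.5,0],[0,0,-0.057],87]
    - [[34.5,-17.5,0],[0,0,-0.057],87]
    - [[35.5,-15.5,0],[0,0,-0.057],87]
    - [[36,-13.5,0],[0,0,-0.057],87]
    - [[37,-11.5,0],[0,0,-0.057],87]
    - [[37.5,-9.5,0],[0,0,-0.057],87]
    - [[38,-7.5,0],[0,0,-0.057],87]

```text
time_s: 1.73
tcp_pos: [377.3, -284.6, 242.6]
eef_rot: [0.916, 0.401, -0.002, 0.002]
wrist_force: [1.3, -1.2, -0.4]
width: 86.8
```

move_arm:
  targets:
    - [[38,-5,0],[0,0,-0.057],87]
    - [[33,-20,1],[0,0,-0.058],87]
    - [[34,-18,1],[0,0,-0.058],87]
    - [[35,-16,1],[0,0,-0.058],87]
    - [[36,-14,1],[0,0,-0.058],87]
    - [[36.5,-12,1],[0,0,-0.058],87]
    - [[37,-9.5,1],[0,0,-0.058],87]
    - [[37.5,-7.5,1],[0,0,-0.058],87]
    - [[38,-5,1],[0,0,-0.058],87]
    - [[38,-3,1],[0,0,-0.058],87]

```text
time_s: 2.57
tcp_pos: [446.9, 108.2, 233.3]
eef_rot: [0.754, 0.657, -0.001, 0.006]
wrist_force: [0.7, -0.8, 0.1]
width: 87.1
```

```bash
python3 - <<'E'
from h import *
go(([484,195,230],down(0)))
E
```

```text
t 2.57 p [446.9 108.2 233.3] axes x [ 0.136  0.991 -0.01 ] z [ 0.006 -0.011 -1.   ] F [ 0.7 -0.8  0.1] M [-0.11 -0.18 -0.  ] w 87.1 q [ 0.53  0.02 -0.87  1.86  0.03  1.27 -0.48]
[[[30.3, 8.3, 0.9], [0.002, 0.004, -0.045], 87], [[29.9, 9.7, 0.9], [0.002, 0.004, -0.045], 87], [[29.5, 11.0, 1.0], [0.002, 0.004, -0.045], 87], [[0, 0, 0], [0, 0, 0], 87], [[0, 0, 0], [0, 0, 0], 87], [[0, 0, 0], [0, 0, 0], 87], [[0, 0, 0], [0, 0, 0], 87], [[0, 0, 0], [0, 0, 0], 87], [[0, 0, 0], [0, 0, 0], 87], [[0, 0, 0], [0, 0, 0], 87]]
```

move_arm:
  targets:
    - [[30,8,1],[0.002,0.004,-0.045],87]
    - [[30,10,1],[0.002,0.004,-0.045],87]
    - [[29.5,11,1],[0.002,0.004,-0.045],87]
    - [[0,0,0],[0,0,0],87]
    - [[0,0,0],[0,0,0],87]
    - [[0,0,0],[0,0,0],87]
    - [[0,0,0],[0,0,0],87]
    - [[0,0,0],[0,0,0],87]
    - [[0,0,0],[0,0,0],87]
    - [[0,0,0],[0,0,0],87]

```text
time_s: 3.4
tcp_pos: [483.1, 205.7, 231.1]
eef_rot: [0.702, 0.712, 0.003, 0.001]
wrist_force: [0.2, -0.5, -0.1]
width: 86.9
```

```bash
cat >> h.py <<'E'
def wrist(name):
    from workcell import r
    s=r.read_state(); c=r.capture('wrist'); cv2.imwrite('pics/'+name,c['image'][:,:,::-1])
    T=np.eye(4);T[:3,:3]=R.from_quat(s['eef_rot']).as_matrix();T[:3,3]=s['tcp_pos']
    M=T@c['T_tool_cam']; K=c['K']
    def W(u,v,z=None):
        if z is None: z=c['range_z'][int(round(v)),int(round(u))]
        return (M@[(u-K[0,2])*z/K[0,0],-(v-K[1,2])*z/K[1,1],-z,1])[:3]
    def WZ(u,v,h): # intersect world height
        a=W(u,v,100.);b=W(u,v,200.); t=(h-a[2])/(b[2]-a[2]); return a+t*(b-a)
    return s,c,M,W,WZ
E
python3 - <<'E'
from h import *
from workcell import r
s,c,M,W,WZ=wrist('w1.png'); show(s)
for l in('knob','knob_pointer'):
  for d in r.landmark_of(c,l): print(l,d['p'],(M@np.r_[d['location'],1])[:3])
E
```

```text
t 3.4 p [483.1 205.7 231.1] axes x [-0.015  1.     0.003] z [ 0.005  0.003 -1.   ] F [ 0.2 -0.5 -0.1] M [-0.05 -0.11 -0.01] w 86.9 q [ 0.35  0.23 -0.95  1.71  0.19  1.3  -0.62]
knob 0.88 [474.43579498 302.96221197  10.52100304]
knob 0.87 [483.6068535  228.57592409  14.6041222 ]
knob 0.75 [384.38082547 293.86810233  27.36409171]
knob 0.29 [6.92892544e+02 2.63050889e+02 3.31534917e-01]
knob_pointer 0.97 [492.07771368 295.72140273  24.89922915]
knob_pointer 0.9 [372.56648914 260.56929276  49.17465654]
knob_pointer 0.8 [486.31805489 200.96396949  34.87896744]
```

View pics/w1.png

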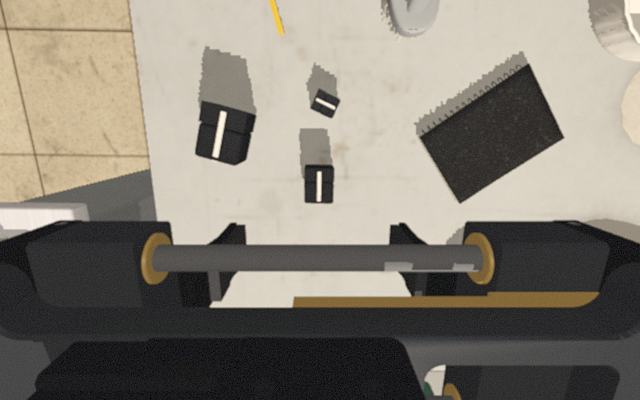

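```bash
python3 - <<'E'
from h import *
s,c,M,W,WZ=wrist('w2.png')
g=c['image'].astype(int).sum(2); Z=c['range_z']
cr=c['image'][155:215,295:345,::-1]; cv2.imwrite('pics/w2c.png',cv2.resize(cr,None,fx=10,fy=10,interpolation=cv2.INTER_NEAREST))
P=[];L=[]
for v in range(155,212):
  for u in range(298,342):
    p=W(u,v)
    if 31<p[2]<43 : P.append(p); 
    if 31<p[2]<43 and g[v,u]>380: L.append(p)
P=np.array(P);L=np.array(L);print(len(P),P.mean(0),cv2.minAreaRect(P[:,:2].astype(np.float32)),len(L),L.mean(0))
for A in(P,L):
  e,v=np.linalg.eigh(np.cov(A[:,:2].T)); print(e,v[:,1],np.degrees(np.arctan2(v[1,1],v[0,1])))
E
```

```text
1054 [486.43940743 202.76217223  34.94987913] ((486.2210388183594, 201.69239807128906), (44.47666931152344, 35.762351989746094), 89.45221710205078) 204 [487.98777638 199.56294773  34.93338076]
[104.14417003 163.68287481] [0.0464422  0.99892098] 87.33810049788619
[ 55.25606986 156.39594731] [0.22251804 0.97492857] 77.14302693296843
```

View pics/w2c.png

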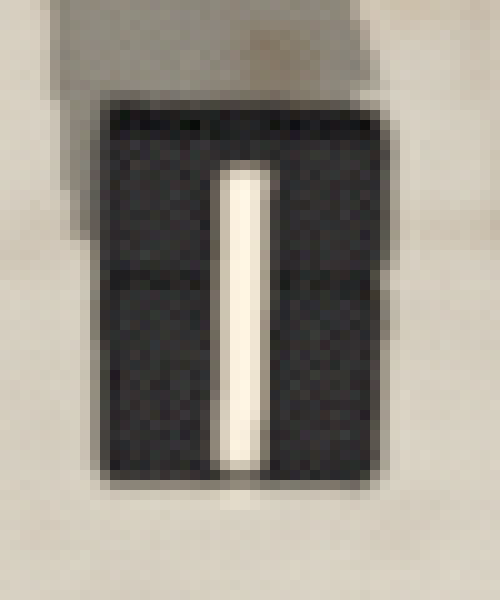

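```bash
python3 - <<'E'
from h import *
go(([486,146.5,75.5],down(0,45)))
E
```

```text
t 3.6 p [483.  206.4 231.1] axes x [-0.016  1.     0.004] z [ 0.004  0.004 -1.   ] F [0.  0.7 0.1] M [-0.   -0.07  0.  ] w 87.0 q [ 0.35  0.23 -0.95  1.71  0.19  1.3  -0.62]
[[[-8.6, 0.2, 22.2], [-0.0, 0.112, 0.002], 87], [[-11.1, 0.2, 21.1], [-0.0, 0.112, 0.002], 87], [[-13.3, 0.2, 19.7], [-0.0, 0.112, 0.002], 87], [[-15.5, 0.3, 18.1], [-0.0, 0.112, 0.002], 87], [[-17.4, 0.3, 16.3], [-0.0, 0.112, 0.002], 87], [[-19.1, 0.3, 14.2], [-0.0, 0.112, 0.002], 87], [[-20.5, 0.4, 12.0], [-0.0, 0.112, 0.002], 87], [[0, 0, 0], [0, 0, 0], 87], [[0, 0, 0], [0, 0, 0], 87], [[0, 0, 0], [0, 0, 0], 87]]
```

move_arm:
  targets:
    - [[-9,0,22],[0,0.112,0.002],87]
    - [[-11,0,21],[0,0.112,0.002],87]
    - [[-13,0,20],[0,0.112,0.002],87]
    - [[-15.5,0.5,18],[0,0.112,0.002],87]
    - [[-17,0.5,16],[0,0.112,0.002],87]
    - [[-19,0.5,14],[0,0.112,0.002],87]
    - [[-20,0.5,12],[0,0.112,0.002],87]
    - [[0,0,0],[0,0,0],87]
    - [[0,0,0],[0,0,0],87]
    - [[0,0,0],[0,0,0],87]

```text
time_s: 4.43
tcp_pos: [491.1, 152.4, 72.6]
eef_rot: [0.646, 0.647, 0.29, -0.282]
wrist_force: [-0.4, -0.9, 0.3]
width: 86.9
```

```bash
python3 - <<'E'
from h import *
s,c,M,W,WZ=wrist('w3.png'); go(([486,146.5,75.5],down(0,45)),([486,195.5,26.5],down(0,45),6))
P=[]
for v in range(0,400):
  for u in range(200,450):
    p=W(u,v)
    if 460<p[0]<512 and 180<p[1]<230 and 32<p[2]<43 : P.append(p)
P=np.array(P); print(len(P), P.mean(0) if len(P) else 0, cv2.minAreaRect(P[:,:2].astype(np.float32)) if len(P) else 0)
E
```

```text
t 4.48 p [491.5 152.8  73.5] axes x [-0.009  0.674  0.739] z [ 0.011  0.739 -0.674] F [-0.3 -0.3  0.3] M [-0.88 -0.11  0.01] w 87.1 q [ 0.93  0.65 -0.99  1.99 -0.42  0.83  0.35]
[[[-2.7, -5.5, -6.1], [0.011, -0.046, 0.009], 87], [[-0.0, 0.0, 11.5], [0.0, 0.0, 0.0], 87], [[-0.0, 0.0, 11.5], [0.0, 0.0, 0.0], 87], [[-0.0, 0.0, 11.5], [0.0, 0.0, 0.0], 87], [[-0.0, 0.0, 11.5], [0.0, 0.0, 0.0], 87], [[-0.0, 0.0, 11.5], [0.0, 0.0, 0.0], 87], [[-0.0, 0.0, 11.5], [0.0, 0.0, 0.0], 87], [[0, 0, 0], [0, 0, 0], 87], [[0, 0, 0], [0, 0, 0], 87], [[0, 0, 0], [0, 0, 0], 87]]
2523 [486.18394197 200.46981142  34.92999975] ((486.2098388671875, 202.1647186279297), (44.46306228637695, 36.074363708496094), 89.62545013427734)
```

View pics/w3.png

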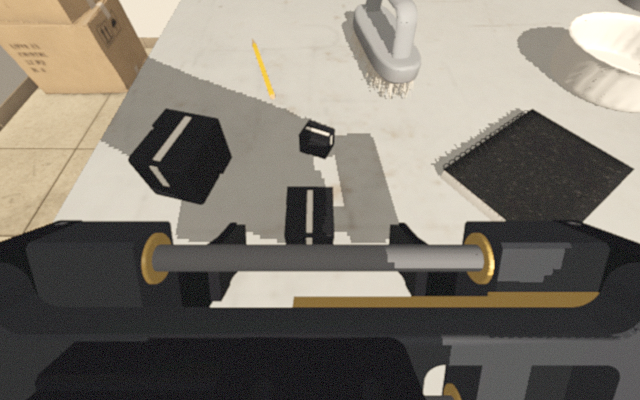

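move_arm:
  targets:
    - [[-2.5,-5.5,-6],[0.01,-0.045,0.009],87]
    - [[0,0,0],[0,0,0],87]
    - [[0,0,12],[0,0,0],87]
    - [[0,0,12],[0,0,0],87]
    - [[0,0,12],[0,0,0],87]
    - [[0,0,12],[0,0,0],87]
    - [[0,0,0],[0,0,0],87]
    - [[0,0,0],[0,0,0],87]
    - [[0,0,0],[0,0,0],87]
    - [[0,0,0],[0,0,0],87]

```text
time_s: 5.32
tcp_pos: [493.8, 186.4, 56.1]
eef_rot: [0.645, 0.67, 0.271, -0.249]
wrist_force: [-0.3, 0.1, -0.1]
width: 87.2
```

```bash
python3 - <<'E'
from h import *
go(([486,196,26.5],down(0,45),3))
E
```

```text
t 5.32 p [493.8 186.4  56.1] axes x [-0.043  0.73   0.683] z [ 0.017  0.684 -0.73 ] F [-0.3  0.1 -0.1] M [-0.78 -0.11  0.02] w 87.2 q [ 0.82  0.62 -0.97  2.01 -0.38  0.73  0.28]
[[[-4.3, -3.0, 9.3], [0.005, 0.011, 0.015], 87], [[-4.4, -2.8, 9.3], [0.005, 0.011, 0.015], 87], [[-4.6, -2.7, 9.3], [0.005, 0.011, 0.015], 87], [[0, 0, 0], [0, 0, 0], 87], [[0, 0, 0], [0, 0, 0], 87], [[0, 0, 0], [0, 0, 0], 87], [[0, 0, 0], [0, 0, 0], 87], [[0, 0, 0], [0, 0, 0], 87], [[0, 0, 0], [0, 0, 0], 87], [[0, 0, 0], [0, 0, 0], 87]]
```

move_arm:
  targets:
    - [[-1.5,-1,2.5],[0.002,0.003,0.005],87]
    - [[-1.5,-1,2.5],[0.002,0.003,0.005],87]
    - [[-1.5,-1,2.5],[0.002,0.003,0.005],87]
    - [[-1.5,-1,2.5],[0.002,0.003,0.005],87]
    - [[-1.5,-1,2.5],[0.002,0.003,0.005],87]
    - [[-1.5,-1,2.5],[0.002,0.003,0.005],87]
    - [[-1.5,-1,2.5],[0.002,0.003,0.005],87]
    - [[-1.5,-1,2.5],[0.002,0.003,0.005],87]
    - [[-1.5,-1,2.5],[0.002,0.003,0.005],87]
    - [[0,0,0],[0,0,0],87]

```text
time_s: 6.15
tcp_pos: [485.4, 190.8, 28.0]
eef_rot: [0.656, 0.651, 0.268, -0.271]
wrist_force: [0.4, 0.6, 0.4]
width: 87.0
```

```bash
python3 - <<'E'
from h import *
go(([486,196,26.5],down(0,45),5))
E
```

```text
t 6.15 p [485.4 190.8  28. ] axes x [0.008 0.71  0.704] z [-0.001  0.704 -0.71 ] F [0.4 0.6 0.4] M [-0.83 -0.09 -0.02] w 87.0 q [ 0.8   0.69 -0.94  2.02 -0.38  0.7   0.28]
[[[0.5, 0.1, 0.9], [-0.0, 0.001, -0.002], 87], [[0.5, 0.1, 0.9], [-0.0, 0.001, -0.002], 87], [[0.5, 0.1, 0.9], [-0.0, 0.001, -0.002], 87], [[0.5, 0.1, 0.9], [-0.0, 0.001, -0.002], 87], [[0.5, 0.1, 0.9], [-0.0, 0.001, -0.002], 87], [[0, 0, 0], [0, 0, 0], 87], [[0, 0, 0], [0, 0, 0], 87], [[0, 0, 0], [0, 0, 0], 87], [[0, 0, 0], [0, 0, 0], 87], [[0, 0, 0], [0, 0, 0], 87]]
```

move_arm:
  targets:
    - [[0.5,0.1,0.8],[0,0.001,-0.002],87]
    - [[0.5,0.1,0.8],[0,0.001,-0.002],87]
    - [[0.5,0.1,0.8],[0,0.001,-0.002],87]
    - [[0.5,0.1,0.8],[0,0.001,-0.002],87]
    - [[0,0,0],[0,0,0],30]
    - [[0,0,0],[0,0,0],30]
    - [[0,0,0],[0,0,0],30]
    - [[0,0,0],[0,0,0],30]
    - [[0,0,0],[0,0,0],30]
    - [[0,0,0],[0,0,0],30]

```text
time_s: 6.98
tcp_pos: [486.3, 195.1, 27.5]
eef_rot: [0.653, 0.654, 0.271, -0.271]
wrist_force: [0.1, 0.2, 0.3]
width: 55.0
```

```bash
python3 - <<'E'
from h import *
s,c,M,W,WZ=wrist('w4.png');show(s)
E
```

```text
t 6.98 p [486.3 195.1  27.5] axes x [-0.002  0.707  0.707] z [-0.     0.707 -0.707] F [0.1 0.2 0.3] M [-0.86 -0.12 -0.  ] w 55.0 q [ 0.8   0.7  -0.94  2.02 -0.38  0.69  0.29]
```

View pics/w4.png

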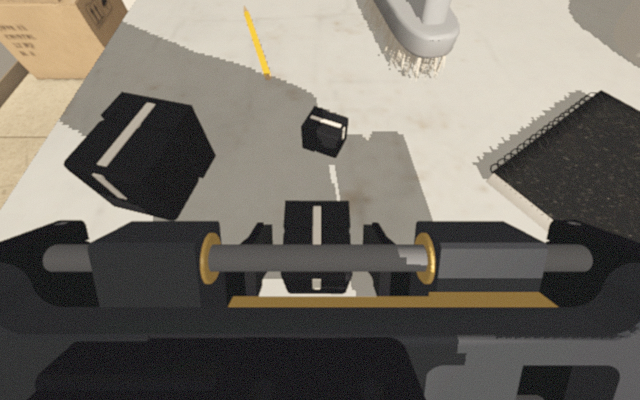

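move_arm:
  targets:
    - [[0,0,0],[0,0,0],28]
    - [[0,0,0],[0,0,0],28]
    - [[0,0,0],[0,0,0],28]
    - [[0,0,0],[0,0,0],28]
    - [[0,0,0],[0,0,0],28]
    - [[0,0,0],[0,0,0],28]
    - [[0,0,0],[0,0,0],28]
    - [[0,0,0],[0,0,0],28]
    - [[0,0,0],[0,0,0],28]
    - [[0,0,0],[0,0,0],28]

```text
time_s: 7.87
tcp_pos: [486.3, 195.0, 27.5]
eef_rot: [0.653, 0.654, 0.271, -0.27]
wrist_force: [0.1, 0.8, 0.4]
width: 35.9
```

```bash
python3 - <<'E'
from h import *
s=st()
# lift (world up 60, back -y 50, x+20), then rotate
go(([500,140,95],down(0,45),10),([505,135,95],down(0,-45),14),w=28)
E
```

```text
t 7.87 p [486.3 195.   27.5] axes x [-0.002  0.707  0.707] z [-0.     0.707 -0.707] F [0.1 0.8 0.4] M [-0.83 -0.08  0.  ] w 35.9 q [ 0.8   0.7  -0.94  2.02 -0.38  0.69  0.29]
[[[0.9, 1.4, -8.7], [-0.0, -0.0, 0.0], 28], [[0.9, 1.4, -8.7], [-0.0, -0.0, 0.0], 28], [[0.9, 1.4, -8.7], [-0.0, -0.0, 0.0], 28], [[0.9, 1.4, -8.7], [-0.0, -0.0, 0.0], 28], [[0.9, 1.4, -8.7], [-0.0, -0.0, 0.0], 28], [[0.9, 1.4, -8.7], [-0.0, -0.0, 0.0], 28], [[0.9, 1.4, -8.7], [-0.0, -0.0, 0.0], 28], [[0.9, 1.4, -8.7], [-0.0, -0.0, 0.0], 28], [[0.9, 1.4, -8.7], [-0.0, -0.0, 0.0], 28], [[0.9, 1.4, -8.7], [-0.0, -0.0, 0.0], 28]]
[[[-0.3, 0.4, -0.3], [0.0, -0.112, 0.0], 28], [[-0.3, 0.4, -0.2], [0.0, -0.112, 0.0], 28], [[-0.3, 0.4, -0.2], [0.0, -0.112, 0.0], 28], [[-0.3, 0.4, -0.2], [0.0, -0.112, 0.0], 28], [[-0.3, 0.4, -0.1], [0.0, -0.112, 0.0], 28], [[-0.3, 0.4, -0.1], [0.0, -0.112, 0.0], 28], [[-0.4, 0.4, -0.0], [0.0, -0.112, 0.0], 28], [[-0.4, 0.4, 0.0], [0.0, -0.112, 0.0], 28], [[-0.4, 0.4, 0.0], [0.0, -0.112, 0.0], 28], [[-0.3, 0.4, 0.1], [0.0, -0.112, 0.0], 28]]
[[[-0.3, 0.4, 0.1], [0.0, -0.112, 0.0], 28], [[-0.3, 0.4, 0.2], [0.0, -0.112, 0.0], 28], [[-0.3, 0.4, 0.2], [0.0, -0.112, 0.0], 28], [[-0.3, 0.4, 0.2], [0.0, -0.112, 0.0], 28], [[0, 0, 0], [0, 0, 0], 28], [[0, 0, 0], [0, 0, 0], 28], [[0, 0, 0], [0, 0, 0], 28], [[0, 0, 0], [0, 0, 0], 28], [[0, 0, 0], [0, 0, 0], 28], [[0, 0, 0], [0, 0, 0], 28]]
```

move_arm:
  targets:
    - [[3,1,-5],[0,0,0],28]
    - [[3,1,-6],[0,0,0],28]
    - [[1,1.5,-9],[0,0,0],28]
    - [[1,1.5,-9],[0,0,0],28]
    - [[1,1.5,-9],[0,0,0],28]
    - [[1,1.5,-9],[0,0,0],28]
    - [[1,1.5,-9],[0,0,0],28]
    - [[1,1.5,-9],[0,0,0],28]
    - [[1,1.5,-9],[0,0,0],28]
    - [[1,1.5,-9],[0,0,0],28]

```text
time_s: 8.7
tcp_pos: [501.1, 141.0, 102.8]
eef_rot: [0.653, 0.654, 0.27, -0.27]
wrist_force: [-0.3, 0.2, -1.4]
width: 36.0
```

move_arm:
  targets:
    - [[0,0,0],[0,-0.11,0],28]
    - [[0,0,0],[0,-0.11,0],28]
    - [[0,0,0],[0,-0.11,0],28]
    - [[0,0,0],[0,-0.11,0],28]
    - [[0,0,0],[0,-0.11,0],28]
    - [[0,0,0],[0,-0.11,0],28]
    - [[0,0,0],[0,-0.11,0],28]
    - [[0,0,0],[0,-0.11,0],28]
    - [[0,0,0],[0,-0.11,0],28]
    - [[0,0,0],[0,-0.11,0],28]

```text
time_s: 9.53
tcp_pos: [510.2, 127.8, 115.2]
eef_rot: [0.707, 0.684, -0.121, 0.134]
wrist_force: [0.3, -1.1, -1.8]
width: 35.6
```

```bash
python3 - <<'E'
from h import *
go(([505,140,95],down(0,-45),9),w=28)
E
```

```text
t 9.53 p [510.2 127.8 115.2] axes x [ 0.036  0.935 -0.354] z [ 0.011 -0.355 -0.935] F [ 0.3 -1.1 -1.8] M [ 0.55 -0.06 -0.04] w 35.6 q [ 0.02  0.41 -0.67  1.77  0.57  1.31 -0.89]
[[[2.0, -0.7, 1.6], [0.0, -0.047, -0.004], 28], [[2.1, -0.7, 1.5], [0.0, -0.047, -0.004], 28], [[2.2, -0.7, 1.4], [0.0, -0.047, -0.004], 28], [[2.3, -0.6, 1.3], [0.0, -0.047, -0.004], 28], [[2.3, -0.6, 1.2], [0.0, -0.047, -0.004], 28], [[2.4, -0.6, 1.1], [0.0, -0.047, -0.004], 28], [[2.4, -0.6, 1.0], [0.0, -0.047, -0.004], 28], [[2.5, -0.6, 0.9], [0.0, -0.047, -0.004], 28], [[2.5, -0.6, 0.7], [0.0, -0.047, -0.004], 28], [[0, 0, 0], [0, 0, 0], 28]]
```

move_arm:
  targets:
    - [[2,-0.7,1.5],[0,-0.047,-0.004],28]
    - [[2,-0.7,1.5],[0,-0.047,-0.004],28]
    - [[2,-0.7,1.5],[0,-0.047,-0.004],28]
    - [[2.5,-0.7,1.5],[0,-0.047,-0.004],28]
    - [[2.5,-0.7,1],[0,-0.047,-0.004],28]
    - [[2.5,-0.5,1],[0,-0.047,-0.004],28]
    - [[2.5,-0.5,1],[0,-0.047,-0.004],28]
    - [[2.5,-0.5,1],[0,-0.04,-0.004],28]
    - [[0,0,0],[0,0,0],28]
    - [[0,0,0],[0,0,0],28]

```text
time_s: 10.37
tcp_pos: [504.2, 145.4, 100.0]
eef_rot: [0.658, 0.656, -0.259, 0.263]
wrist_force: [0.6, -0.4, -1.6]
width: 35.8
```

```bash
python3 - <<'E'
from h import *
from workcell import r
s,c,M,W,WZ=wrist('w5.png'); go(([505,140,60],down(0,-45),9),w=28)
c=r.capture('side'); cv2.imwrite('pics/s5.png',cv2.resize(c['image'][180:300,260:440,::-1],None,fx=4,fy=4))
E
```

```text
t 10.42 p [504.1 145.4 100.1] axes x [ 0.005  0.728 -0.685] z [ 0.005 -0.685 -0.728] F [-0.3  0.4 -0.5] M [ 1.02 -0.11 -0.03] w 35.6 q [-0.27  0.63 -0.58  1.65  0.79  1.64 -1.09]
[[[2.6, 0.1, 3.6], [0.0, -0.003, -0.001], 28], [[2.6, 0.1, 3.6], [0.0, -0.003, -0.001], 28], [[2.6, 0.1, 3.6], [0.0, -0.003, -0.001], 28], [[2.7, 0.1, 3.6], [0.0, -0.003, -0.001], 28], [[2.7, 0.1, 3.6], [0.0, -0.003, -0.001], 28], [[2.7, 0.1, 3.6], [0.0, -0.003, -0.001], 28], [[2.7, 0.1, 3.6], [0.0, -0.003, -0.001], 28], [[2.7, 0.1, 3.6], [0.0, -0.003, -0.001], 28], [[2.7, 0.1, 3.6], [0.0, -0.003, -0.001], 28], [[0, 0, 0], [0, 0, 0], 28]]
```

View pics/s5.png

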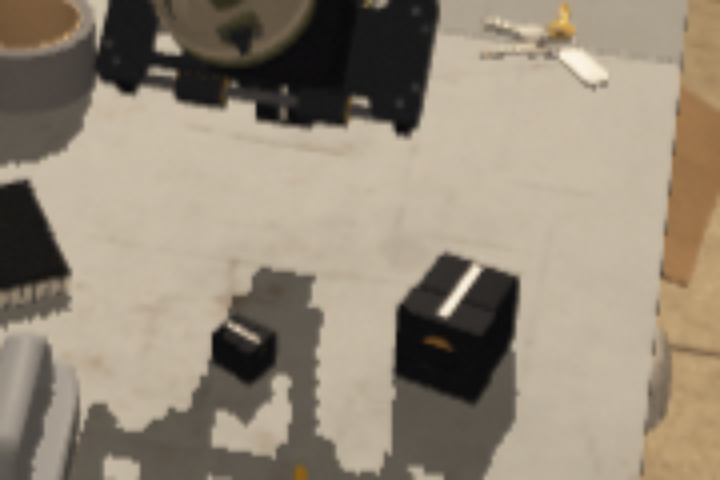

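View pics/w5.png

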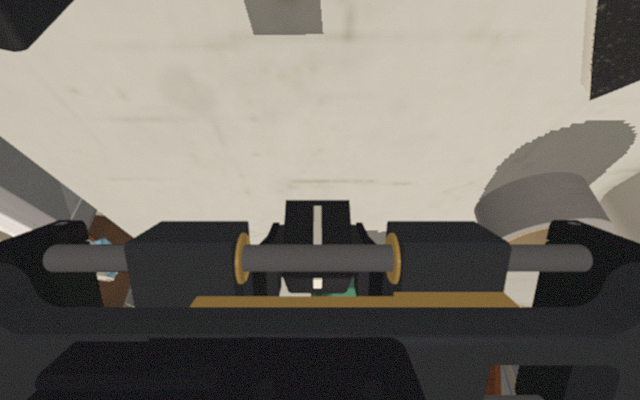

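move_arm:
  targets:
    - [[4,0.1,5],[0,-0.003,-0.001],28]
    - [[4,0.1,5],[0,-0.003,-0.001],28]
    - [[4,0.1,5],[0,-0.003,-0.001],28]
    - [[4,0.1,5],[0,-0.003,-0.001],28]
    - [[4,0.1,5],[0,-0.003,-0.001],28]
    - [[4,0.1,5],[0,-0.003,-0.001],28]
    - [[4,0.1,5],[0,-0.003,-0.001],28]
    - [[4,0.1,5],[0,-0.003,-0.001],28]
    - [[3,0.1,3],[0,-0.003,-0.001],28]
    - [[0,0,0],[0,0,0],28]

```text
time_s: 11.3
tcp_pos: [506.6, 137.2, 40.2]
eef_rot: [0.654, 0.654, -0.269, 0.271]
wrist_force: [0.6, -0.5, -0.5]
width: 35.8
```

```bash
python3 - <<'E'
from h import *
go(([505,142,31],down(0,-45),8),w=28)
E
```

```text
t 11.3 p [506.6 137.2  40.2] axes x [ 0.001  0.709 -0.705] z [ 0.003 -0.705 -0.709] F [ 0.6 -0.5 -0.5] M [ 1.   -0.11 -0.01] w 35.8 q [-0.29  0.73 -0.54  1.66  0.84  1.58 -1.15]
[[[1.2, -0.2, 0.4], [0.0, -0.0, -0.0], 28], [[1.2, -0.2, 0.4], [0.0, -0.0, -0.0], 28], [[1.2, -0.2, 0.4], [0.0, -0.0, -0.0], 28], [[1.2, -0.2, 0.4], [0.0, -0.0, -0.0], 28], [[1.2, -0.2, 0.4], [0.0, -0.0, -0.0], 28], [[1.2, -0.2, 0.4], [0.0, -0.0, -0.0], 28], [[1.2, -0.2, 0.4], [0.0, -0.0, -0.0], 28], [[1.2, -0.2, 0.4], [0.0, -0.0, -0.0], 28], [[0, 0, 0], [0, 0, 0], 28], [[0, 0, 0], [0, 0, 0], 28]]
```

move_arm:
  targets:
    - [[0.8,0,0.8],[0,0,0],28]
    - [[0.8,0,0.8],[0,0,0],28]
    - [[0.8,0,0.8],[0,0,0],28]
    - [[0.8,0,0.8],[0,0,0],28]
    - [[0.8,0,0.8],[0,0,0],28]
    - [[0.8,0,0.8],[0,0,0],28]
    - [[0.8,0,0.8],[0,0,0],28]
    - [[0.8,0,0.8],[0,0,0],28]
    - [[0.5,0,0.5],[0,0,0],28]
    - [[0,0,0],[0,0,0],28]

```text
time_s: 12.13
tcp_pos: [507.1, 137.9, 30.4]
eef_rot: [0.654, 0.654, -0.268, 0.271]
wrist_force: [-0.7, -0.2, -0.4]
width: 36.0
```

move_arm:
  targets:
    - [[0.3,0,0.3],[0,0,0],28]
    - [[0.3,0,0.3],[0,0,0],28]
    - [[0.3,0,0.3],[0,0,0],28]
    - [[0.3,0,0.3],[0,0,0],28]
    - [[0.3,0,0.3],[0,0,0],28]
    - [[0.3,0,0.3],[0,0,0],28]
    - [[0,0,0],[0,0,0],28]
    - [[0,0,0],[0,0,0],28]
    - [[0,0,0],[0,0,0],28]
    - [[0,0,0],[0,0,0],28]

```text
time_s: 12.97
tcp_pos: [507.2, 138.0, 29.5]
eef_rot: [0.654, 0.653, -0.268, 0.272]
wrist_force: [-0.5, -0.1, 2.0]
width: 36.1
```

move_arm:
  targets:
    - [[0.2,0,0.2],[0,0,0],28]
    - [[0,0,0],[0,0,0],28]
    - [[0,0,0],[0,0,0],87]
    - [[0,0,0],[0,0,0],87]
    - [[0,0,0],[0,0,0],87]
    - [[0,0,0],[0,0,0],87]
    - [[0,0,0],[0,0,0],87]
    - [[0,0,0],[0,0,0],87]
    - [[0,0,0],[0,0,0],87]
    - [[0,0,0],[0,0,0],87]

```text
time_s: 13.8
tcp_pos: [507.4, 137.9, 28.3]
eef_rot: [0.654, 0.653, -0.268, 0.271]
wrist_force: [-0.5, 1.3, -0.1]
width: 80.7
```

```bash
python3 - <<'E'
from h import *
s,c,M,W,WZ=wrist('w6.png')
go(([507,200,100],down(0,-45),8),([505,140,190],down(0),10))
E
```

```text
t 13.85 p [507.5 137.9  28.4] axes x [ 0.003  0.709 -0.705] z [ 0.005 -0.705 -0.709] F [ 0.4 -0.7  0.2] M [ 0.9  -0.07 -0.02] w 83.3 q [-0.29  0.75 -0.54  1.66  0.85  1.57 -1.17]
[[[-0.8, -0.0, -11.8], [0.001, -0.0, -0.0], 87], [[-0.8, -0.0, -11.8], [0.001, -0.0, -0.0], 87], [[-0.8, -0.0, -11.8], [0.001, -0.0, -0.0], 87], [[-0.8, -0.0, -11.8], [0.001, -0.0, -0.0], 87], [[-0.8, -0.0, -11.8], [0.001, -0.0, -0.0], 87], [[-0.8, -0.0, -11.8], [0.001, -0.0, -0.0], 87], [[-0.8, -0.0, -11.8], [0.001, -0.0, -0.0], 87], [[-0.8, -0.1, -11.8], [0.001, -0.0, -0.0], 87], [[-10.6, -0.2, -2.1], [0.0, 0.079, 0.0], 87], [[-10.4, -0.2, -2.9], [0.0, 0.079, 0.0], 87]]
[[[-10.1, -0.2, -3.8], [0.0, 0.079, 0.0], 87], [[-9.8, -0.2, -4.5], [0.0, 0.079, 0.0], 87], [[-9.4, -0.2, -5.3], [0.0, 0.079, 0.0], 87], [[-9.0, -0.2, -6.0], [0.0, 0.079, 0.0], 87], [[-8.5, -0.2, -6.7], [0.0, 0.079, 0.0], 87], [[-7.9, -0.2, -7.4], [0.0, 0.079, 0.0], 87], [[-7.3, -0.2, -8.0], [0.0, 0.079, 0.0], 87], [[-6.7, -0.2, -8.5], [0.0, 0.079, 0.0], 87], [[0, 0, 0], [0, 0, 0], 87], [[0, 0, 0], [0, 0, 0], 87]]
```

View pics/w6.png

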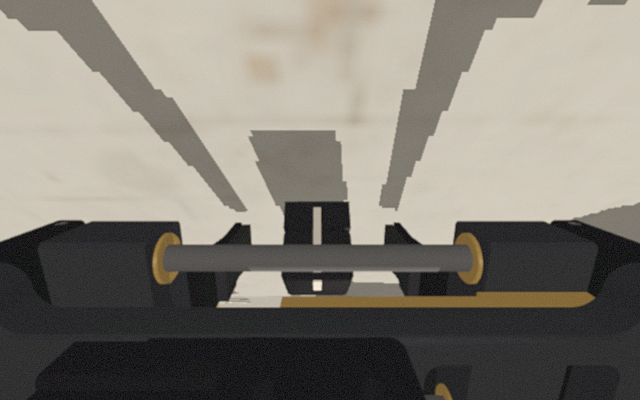

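move_arm:
  targets:
    - [[-1,0,-12],[0,0,0],87]
    - [[-1,0,-12],[0,0,0],87]
    - [[-1,0,-12],[0,0,0],87]
    - [[-1,0,-12],[0,0,0],87]
    - [[-1,0,-12],[0,0,0],87]
    - [[-1,0,-12],[0,0,0],87]
    - [[-1,0,-12],[0,0,0],87]
    - [[-1,0,-12],[0,0,0],87]
    - [[-10.5,0,-2],[0,0.079,0],87]
    - [[-10.5,0,-3],[0,0.079,0],87]

```text
time_s: 14.68
tcp_pos: [504.1, 201.1, 126.8]
eef_rot: [0.67, 0.677, -0.215, 0.217]
wrist_force: [0.5, -0.2, -0.0]
width: 87.1
```

move_arm:
  targets:
    - [[-10,0,-4],[0,0.079,0],87]
    - [[-10,0,-4.5],[0,0.079,0],87]
    - [[-9.5,0,-5],[0,0.079,0],87]
    - [[-9,0,-6],[0,0.079,0],87]
    - [[-8.5,0,-7],[0,0.079,0],87]
    - [[-8,0,-7.5],[0,0.079,0],87]
    - [[-7,0,-8],[0,0.079,0],87]
    - [[-7,0,-8],[0,0.07,0],87]
    - [[0,0,0],[0,0,0],87]
    - [[0,0,0],[0,0,0],87]

```text
time_s: 15.52
tcp_pos: [507.5, 153.8, 212.4]
eef_rot: [0.701, 0.713, 0.018, -0.007]
wrist_force: [-0.2, -0.1, -0.4]
width: 87.0
```

```bash
python3 - <<'E'
from h import *
s,c,M,W,WZ=wrist('w7.png'); show(s)
P=[]
for v in range(0,260):
  for u in range(100,540):
    p=W(u,v)
    if 470<p[0]<550 and 90<p[1]<170 and 37<p[2]<52 : P.append(p)
P=np.array(P); print(len(P), P.mean(0),cv2.minAreaRect(P[:,:2].astype(np.float32)))
E
```

```text
t 15.52 p [507.5 153.8 212.4] axes x [-0.017  0.999  0.036] z [ 0.016  0.036 -0.999] F [-0.2 -0.1 -0.4] M [-0.09 -0.06  0.02] w 87.0 q [ 0.34  0.2  -0.78  1.74  0.12  1.22 -0.45]
974 [507.58974253 129.77827893  42.8390868 ] ((507.85797119140625, 129.05050659179688), (35.647438049316406, 35.4476203918457), 0.15632463991641998)
```

View pics/w7.png

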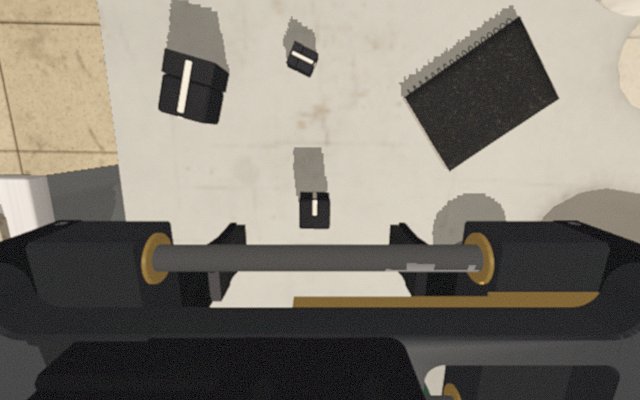

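```bash
python3 - <<'E'
from h import *
go(([507.9,129,100],down(0.2),8))
E
```

```text
t 15.57 p [507.7 153.8 212.4] axes x [-0.017  0.999  0.035] z [ 0.016  0.035 -0.999] F [ 0.3 -0.5  0.6] M [-0.02 -0.1  -0.01] w 86.9 q [ 0.34  0.2  -0.78  1.74  0.12  1.22 -0.45]
[[[-3.6, -0.3, 13.9], [0.002, -0.004, 0.002], 87], [[-3.5, -0.2, 13.9], [0.002, -0.004, 0.002], 87], [[-3.5, -0.2, 14.0], [0.002, -0.004, 0.002], 87], [[-3.4, -0.2, 14.0], [0.002, -0.004, 0.002], 87], [[-3.4, -0.1, 14.0], [0.002, -0.004, 0.002], 87], [[-3.3, -0.1, 14.0], [0.002, -0.004, 0.002], 87], [[-3.2, -0.0, 14.0], [0.002, -0.004, 0.002], 87], [[-3.2, -0.0, 14.0], [0.002, -0.004, 0.002], 87], [[0, 0, 0], [0, 0, 0], 87], [[0, 0, 0], [0, 0, 0], 87]]
```

move_arm:
  targets:
    - [[-3.5,0,14],[0.002,-0.004,0.002],87]
    - [[-3.5,0,14],[0.002,-0.004,0.002],87]
    - [[-3.5,0,14],[0.002,-0.004,0.002],87]
    - [[-3.5,0,14],[0.002,-0.004,0.002],87]
    - [[-3.5,0,14],[0.002,-0.004,0.002],87]
    - [[-3,0,14],[0.002,-0.004,0.002],87]
    - [[-3,0,14],[0.002,-0.004,0.002],87]
    - [[-3,0,10],[0.002,-0.004,0.002],87]
    - [[0,0,5],[0,0,0],87]
    - [[0,0,0],[0,0,0],87]

```text
time_s: 16.4
tcp_pos: [502.2, 134.6, 80.5]
eef_rot: [0.701, 0.713, -0.007, -0.004]
wrist_force: [0.1, -0.1, 0.6]
width: 87.0
```

```bash
python3 - <<'E'
from h import *
go(([507.9,129,32],down(0.2),14))
E
```

```text
t 16.4 p [502.2 134.6  80.5] axes x [-0.016  1.    -0.004] z [-0.014 -0.004 -1.   ] F [ 0.1 -0.1  0.6] M [ 0.06 -0.09  0.02] w 87.0 q [ 0.28  0.36 -0.72  1.87  0.28  1.02 -0.55]
[[[-0.4, 0.5, 3.5], [-0.001, 0.0, 0.001], 87], [[-0.4, 0.4, 3.5], [-0.001, 0.0, 0.001], 87], [[-0.4, 0.4, 3.5], [-0.001, 0.0, 0.001], 87], [[-0.4, 0.4, 3.5], [-0.001, 0.0, 0.001], 87], [[-0.4, 0.4, 3.5], [-0.001, 0.0, 0.001], 87], [[-0.4, 0.4, 3.5], [-0.001, 0.0, 0.001], 87], [[-0.4, 0.4, 3.5], [-0.001, 0.0, 0.001], 87], [[-0.4, 0.4, 3.5], [-0.001, 0.0, 0.001], 87], [[-0.4, 0.4, 3.5], [-0.001, 0.0, 0.001], 87], [[-0.4, 0.4, 3.5], [-0.001, 0.0, 0.001], 87]]
[[[-0.4, 0.4, 3.5], [-0.001, 0.0, 0.001], 87], [[-0.4, 0.4, 3.5], [-0.001, 0.0, 0.001], 87], [[-0.4, 0.4, 3.5], [-0.001, 0.0, 0.001], 87], [[-0.4, 0.4, 3.5], [-0.001, 0.0, 0.001], 87], [[0, 0, 0], [0, 0, 0], 87], [[0, 0, 0], [0, 0, 0], 87], [[0, 0, 0], [0, 0, 0], 87], [[0, 0, 0], [0, 0, 0], 87], [[0, 0, 0], [0, 0, 0], 87], [[0, 0, 0], [0, 0, 0], 87]]
```

move_arm:
  targets:
    - [[-0.8,0.8,3],[-0.001,0,0.002],87]
    - [[-0.8,0.8,3],[-0.001,0,0.002],87]
    - [[-0.8,0.8,3],[-0.001,0,0.002],87]
    - [[-0.8,0.8,3],[-0.001,0,0.002],87]
    - [[-0.8,0.8,3],[-0.001,0,0.002],87]
    - [[-0.8,0.5,3],[-0.002,0,0.002],87]
    - [[-0.4,0.5,3],[-0.002,0,0.002],87]
    - [[0,0,3],[-0.002,0,0],87]
    - [[0,0,3],[-0.002,0,0],87]
    - [[0,0,0],[0,0,0],87]

```text
time_s: 17.23
tcp_pos: [509.6, 129.4, 53.1]
eef_rot: [0.707, 0.707, 0.001, 0.003]
wrist_force: [-0.4, 0.2, 0.1]
width: 87.3
```

```bash
python3 - <<'E'
from h import *
go(([507.9,129,32],down(0.2),9))
E
```

```text
t 17.23 p [509.6 129.4  53.1] axes x [-0.     1.    -0.003] z [ 0.005 -0.003 -1.   ] F [-0.4  0.2  0.1] M [-0.05 -0.1  -0.01] w 87.3 q [ 0.26  0.4  -0.7   1.89  0.32  0.95 -0.58]
[[[-0.0, -0.2, 2.3], [0.001, 0.0, -0.0], 87], [[-0.0, -0.2, 2.3], [0.001, 0.0, -0.0], 87], [[-0.0, -0.2, 2.3], [0.001, 0.0, -0.0], 87], [[-0.0, -0.2, 2.3], [0.001, 0.0, -0.0], 87], [[-0.0, -0.2, 2.3], [0.001, 0.0, -0.0], 87], [[-0.0, -0.2, 2.3], [0.001, 0.0, -0.0], 87], [[-0.0, -0.2, 2.3], [0.001, 0.0, -0.0], 87], [[-0.0, -0.2, 2.3], [0.001, 0.0, -0.0], 87], [[-0.0, -0.2, 2.3], [0.001, 0.0, -0.0], 87], [[0, 0, 0], [0, 0, 0], 87]]
```

move_arm:
  targets:
    - [[0,-0.2,2.3],[0,0,0],70]
    - [[0,-0.2,2.3],[0,0,0],70]
    - [[0,-0.2,2.3],[0,0,0],70]
    - [[0,-0.2,2.3],[0,0,0],70]
    - [[0,-0.2,2.3],[0,0,0],60]
    - [[0,-0.2,2.3],[0,0,0],60]
    - [[0,-0.2,2.3],[0,0,0],60]
    - [[0,-0.2,2.3],[0,0,0],60]
    - [[0,-0.2,1.5],[0,0,0],60]
    - [[0,0,0],[0,0,0],50]

```text
time_s: 18.07
tcp_pos: [507.6, 129.5, 31.0]
eef_rot: [0.707, 0.707, 0.001, 0.003]
wrist_force: [0.0, 0.3, -0.6]
width: 58.0
```

```bash
python3 - <<'E'
from h import *
go(([507.9,129,32],down(0.2),9))
E
```

```text
t 18.07 p [507.6 129.5  31. ] axes x [-0.001  1.    -0.003] z [ 0.005 -0.003 -1.   ] F [ 0.   0.3 -0.6] M [ 0.06 -0.08  0.02] w 58.0 q [ 0.25  0.43 -0.68  1.91  0.35  0.91 -0.6 ]
[[[-0.1, 0.0, -0.1], [0.001, 0.0, -0.0], 87], [[-0.1, 0.0, -0.1], [0.001, 0.0, -0.0], 87], [[-0.1, 0.0, -0.1], [0.001, 0.0, -0.0], 87], [[-0.1, 0.0, -0.1], [0.001, 0.0, -0.0], 87], [[-0.1, 0.0, -0.1], [0.001, 0.0, -0.0], 87], [[-0.1, 0.0, -0.1], [0.001, 0.0, -0.0], 87], [[-0.1, 0.0, -0.1], [0.001, 0.0, -0.0], 87], [[-0.1, 0.0, -0.1], [0.001, 0.0, -0.0], 87], [[-0.1, 0.0, -0.1], [0.001, 0.0, -0.0], 87], [[0, 0, 0], [0, 0, 0], 87]]
```

move_arm:
  targets:
    - [[0,0,0],[0.001,0,0],28]
    - [[0,0,0],[0,0,0],28]
    - [[0,0,0],[0,0,0],28]
    - [[0,0,0],[0,0,0],28]
    - [[0,0,0],[0,0,0],28]
    - [[0,0,0],[0,0,0],28]
    - [[0,0,0],[0,0,0],28]
    - [[0,0,0],[0,0,0],28]
    - [[0,0,0],[0,0,0],28]
    - [[0,0,0],[0,0,0],28]

```text
time_s: 18.9
tcp_pos: [507.6, 129.5, 31.1]
eef_rot: [0.707, 0.707, 0.0, 0.002]
wrist_force: [-0.7, -0.0, -1.0]
width: 35.7
```

```bash
python3 - <<'E'
from h import *
# lift, then go to view position: -y of shaft (shaft ~583,-167)
go(([508,125,90],down(0),5),([540,-120,215],down(0),8),([583,-220,215],down(0),5),w=28)
E
```

```text
t 18.9 p [507.6 129.5  31.1] axes x [-0.001  1.    -0.003] z [ 0.004 -0.003 -1.   ] F [-0.7 -0.  -1. ] M [ 0.02 -0.15  0.02] w 35.7 q [ 0.25  0.43 -0.68  1.91  0.35  0.92 -0.6 ]
[[[-0.9, 0.1, -11.8], [0.001, 0.001, 0.0], 28], [[-0.9, 0.1, -11.8], [0.001, 0.001, 0.0], 28], [[-0.9, 0.1, -11.8], [0.001, 0.001, 0.0], 28], [[-0.9, 0.1, -11.8], [0.001, 0.001, 0.0], 28], [[-0.9, 0.1, -11.8], [0.001, 0.001, 0.0], 28], [[-30.6, 4.0, -15.6], [0.0, 0.0, 0.0], 28], [[-30.6, 4.0, -15.6], [0.0, 0.0, 0.0], 28], [[-30.6, 4.0, -15.6], [0.0, 0.0, 0.0], 28], [[-30.6, 4.0, -15.6], [0.0, 0.0, 0.0], 28], [[-30.6, 4.0, -15.6], [0.0, 0.0, 0.0], 28]]
[[[-30.6, 4.0, -15.6], [0.0, 0.0, 0.0], 28], [[-30.6, 4.0, -15.6], [0.0, 0.0, 0.0], 28], [[-30.6, 4.0, -15.6], [0.0, 0.0, 0.0], 28], [[-20.0, 8.6, 0.0], [0.0, 0.0, 0.0], 28], [[-20.0, 8.6, 0.0], [0.0, 0.0, 0.0], 28], [[-20.0, 8.6, 0.0], [0.0, 0.0, 0.0], 28], [[-20.0, 8.6, 0.0], [0.0, 0.0, 0.0], 28], [[-20.0, 8.6, 0.0], [0.0, 0.0, 0.0], 28], [[0, 0, 0], [0, 0, 0], 28], [[0, 0, 0], [0, 0, 0], 28]]
```

move_arm:
  targets:
    - [[-1,0,-12],[0,0,0],28]
    - [[-1,0,-12],[0,0,0],28]
    - [[-1,0,-12],[0,0,0],28]
    - [[-1,0,-12],[0,0,0],28]
    - [[-1,0,-12],[0,0,0],28]
    - [[-20,4,-15],[0,0,0],28]
    - [[-30,4,-15],[0,0,0],28]
    - [[-30,4,-15],[0,0,0],28]
    - [[-30,4,-15],[0,0,0],28]
    - [[-30,4,-15],[0,0,0],28]

```text
time_s: 19.73
tcp_pos: [526.5, -11.8, 181.3]
eef_rot: [0.701, 0.713, 0.002, 0.002]
wrist_force: [1.4, 0.2, -1.0]
width: 35.6
```

move_arm:
  targets:
    - [[-30,5,-15],[0,0,0],28]
    - [[-30,5,-15],[0,0,0],28]
    - [[-30,5,-15],[0,0,0],28]
    - [[-20,9,0],[0,0,0],28]
    - [[-20,9,0],[0,0,0],28]
    - [[-20,9,0],[0,0,0],28]
    - [[-20,9,0],[0,0,0],28]
    - [[-15,5,0],[0,0,0],28]
    - [[-5,0,0],[0,0,0],28]
    - [[0,0,0],[0,0,0],28]

```text
time_s: 20.57
tcp_pos: [586.2, -220.0, 249.7]
eef_rot: [0.705, 0.709, 0.006, 0.011]
wrist_force: [0.1, 0.7, -1.2]
width: 35.5
```

```bash
python3 - <<'E'
from h import *
go(([583,-220,200],down(0),8),w=28)
E
```

```text
t 20.57 p [ 586.2 -220.   249.7] axes x [-0.007  1.    -0.008] z [ 0.024 -0.008 -1.   ] F [ 0.1  0.7 -1.2] M [ 0.07 -0.04 -0.06] w 35.5 q [ 0.71  0.37 -0.55  1.45  0.2   1.35  0.16]
[[[0.0, -0.6, 6.2], [0.003, 0.001, 0.001], 28], [[0.0, -0.5, 6.2], [0.003, 0.001, 0.001], 28], [[0.0, -0.5, 6.2], [0.003, 0.001, 0.001], 28], [[0.0, -0.5, 6.2], [0.003, 0.001, 0.001], 28], [[0.0, -0.5, 6.2], [0.003, 0.001, 0.001], 28], [[0.0, -0.5, 6.2], [0.003, 0.001, 0.001], 28], [[0.0, -0.4, 6.2], [0.003, 0.001, 0.001], 28], [[0.0, -0.4, 6.2], [0.003, 0.001, 0.001], 28], [[0, 0, 0], [0, 0, 0], 28], [[0, 0, 0], [0, 0, 0], 28]]
```

```bash
python3 - <<'E'
from h import *
from workcell import r
s,c,M,W,WZ=wrist('w8.png')
for l in('shaft_tip','tester'):
  for d in r.landmark_of(c,l): print(l,d['p'],(M@np.r_[d['location'],1])[:3])
E
```

```text
shaft_tip 0.64 [ 583.51050069 -168.2793733    85.06964921]
tester 0.96 [ 579.36625204 -210.97985565   -0.96844706]
```

View pics/w8.png

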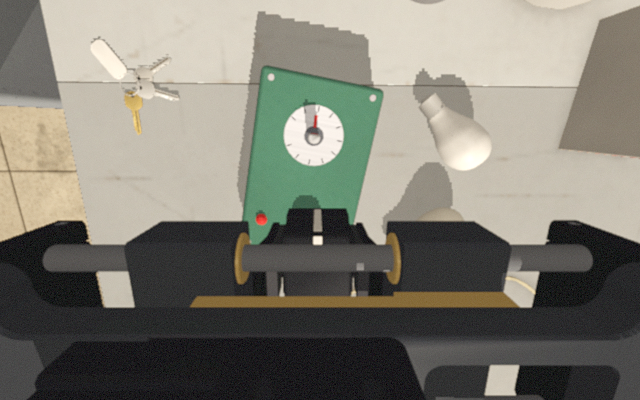

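Shaft at about px (314,136), and the dial pointer points up in the image (≈ world +y). I'll descend for a closer measurement.

move_arm:
  targets:
    - [[0,-0.5,8],[0.003,0.001,0.001],28]
    - [[0,-0.5,8],[0.003,0.001,0.001],28]
    - [[0,-0.5,8],[0.003,0.001,0.001],28]
    - [[0,-0.5,8],[0.003,0.001,0.001],28]
    - [[0,-0.5,8],[0.003,0.001,0.001],28]
    - [[0,-0.5,8],[0.003,0.001,0.001],28]
    - [[0,-0.5,8],[0.003,0.001,0.001],28]
    - [[0,-0.5,5],[0.003,0.001,0.001],28]
    - [[0,0,0],[0,0,0],28]
    - [[0,0,0],[0,0,0],28]

```text
time_s: 21.55
tcp_pos: [581.5, -212.1, 180.4]
eef_rot: [0.704, 0.71, -0.001, -0.003]
wrist_force: [-0.2, 0.4, -0.9]
width: 36.0
```

```bash
python3 - <<'E'
from h import *
from workcell import r
s,c,M,W,WZ=wrist('w9.png'); show(s)
for l in('shaft_tip',):
  for d in r.landmark_of(c,l):
    L=np.array(d['location']); K=c['K']; print(l,d['p'],(M@np.r_[L,1])[:3], K[0,2]+K[0,0]*L[0]/-L[2], K[1,2]-K[1,1]*L[1]/-L[2])
g=c['image'].astype(int)
# red pixels, on dial plane
m=np.argwhere((g[:,:,0]>110)&(g[:,:,1]<70)&(g[:,:,2]<70)); m=m[(m[:,0]<200)&(m[:,1]>260)&(m[:,1]<380)]
print(len(m),m.min(0),m.max(0))
# top of shaft pts
P=np.array([W(u,v) for v in range(20,200) for u in range(240,400)]); 
Q=P[(P[:,2]>79)&(P[:,2]<88)]; print('tip',len(Q),Q.mean(0),cv2.minAreaRect(Q[:,:2].astype(np.float32)),cv2.minEnclosingCircle(Q[:,:2].astype(np.float32)))
cr=c['image'][40:200,230:400,::-1]; cv2.imwrite('pics/w9c.png',cv2.resize(cr,None,fx=4,fy=3.6,interpolation=cv2.INTER_CUBIC))
E
```

```text
t 21.55 p [ 581.5 -212.1  180.4] axes x [-0.007  1.     0.004] z [-0.006  0.004 -1.   ] F [-0.2  0.4 -0.9] M [-0.05 -0.16 -0.03] w 36.0 q [ 0.7   0.42 -0.55  1.53  0.22  1.26  0.13]
shaft_tip 0.73 [ 584.61989889 -168.92589702   85.03807429] 321.77862687763877 155.247565919316
35 [125 321] [147 327]
tip 163 [ 586.31795343 -167.52986012   81.50548564] ((586.5166625976562, -168.0549774169922), (9.17423152923584, 13.458300590515137), 89.63524627685547) ((586.5249633789062, -166.75631713867188), 6.915266036987305)
```

View pics/w9.png

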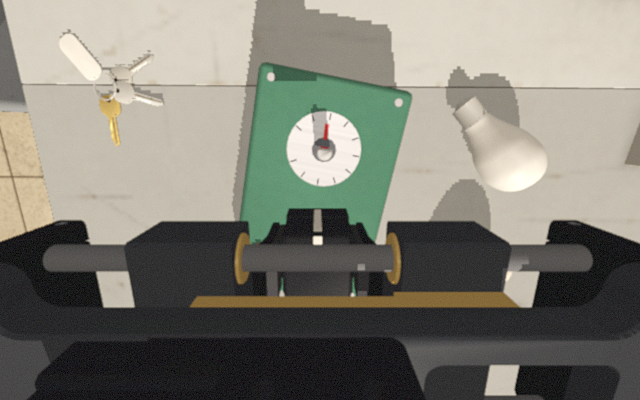

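View pics/w9c.png

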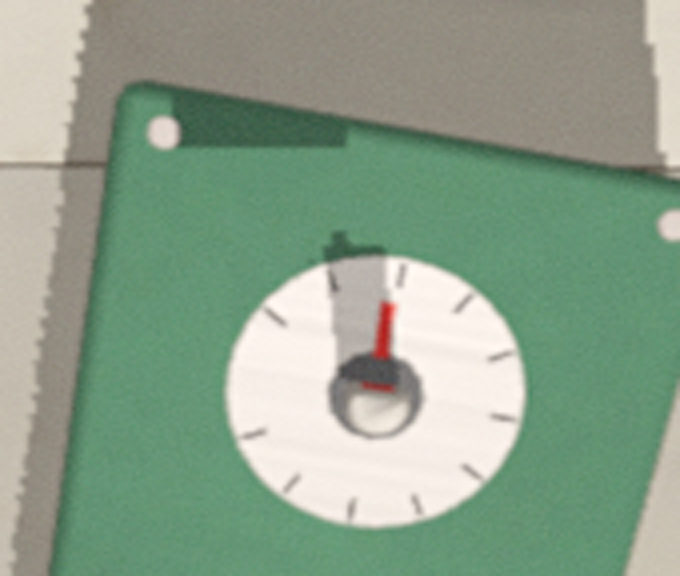

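```bash
python3 - <<'E'
from h import *
s,c,M,W,WZ=wrist('w10.png')
im=c['image']; g=im.astype(int)
x0,y0,x1,y1=280,105,370,195
hsv=cv2.cvtColor(im,cv2.COLOR_RGB2HSV)
w=((hsv[:,:,1]<45)&(hsv[:,:,2]>120)).astype(np.uint8); w[:y0]=0;w[y1:]=0;w[:,:x0]=0;w[:,x1:]=0
w=cv2.morphologyEx(w,cv2.MORPH_CLOSE,np.ones((5,5)))
cs,_=cv2.findContours(w,cv2.RETR_EXTERNAL,cv2.CHAIN_APPROX_NONE); k=max(cs,key=cv2.contourArea)
h=cv2.convexHull(k)[:,0]
B=np.array([WZ(u,v,55.5) for u,v in k[:,0]])
Hh=np.array([WZ(u,v,55.5) for u,v in h])
def cfit(B):
    A=np.c_[2*B[:,:2],np.ones(len(B))]; x=np.linalg.lstsq(A,(B[:,:2]**2).sum(1),rcond=None)[0]
    return x[:2],np.sqrt(x[2]+x[:2]@x[:2])
for it in range(6):
    ctr,rad=cfit(Hh); e=abs(np.hypot(*(Hh[:,:2]-ctr).T)-rad); Hh=Hh[e<max(1,2*e.std())]
print('dial',ctr,rad,e.std(), len(Hh), 'minEnc',cv2.minEnclosingCircle(B[:,:2].astype(np.float32)))
m=np.argwhere((g[:,:,0]-np.maximum(g[:,:,1],g[:,:,2])>50)); m=m[(m[:,0]<200)&(m[:,0]>110)&(m[:,1]>300)&(m[:,1]<350)]
print(m[:,0].min(),m[:,0].max())
wt=np.array([(g[v,u,0]-g[v,u,1]) for v,u in m])
far=m[:,0]<141
P=np.array([WZ(u,v,55.5)[:2] for v,u in m[far]]); wf=wt[far]
mu=np.average(P,axis=0,weights=wf); C=np.cov(P.T,aweights=wf); e,v=np.linalg.eigh(C); d=v[:,1]*np.sign(v[1,1])
print(len(P),mu,np.degrees(np.arctan2(d[1],d[0])),'from centre',np.degrees(np.arctan2(*(mu-ctr)[::-1])))
# tester top edges for yaw (depth)
Pw=[]
for vv in range(40,235,2):
  for uu in range(220,430,2):
    p=W(uu,vv)
    if 52<p[2]<58: Pw.append(p)
Pw=np.array(Pw);print(Pw[:,2].mean(),cv2.minAreaRect(Pw[:,:2].astype(np.float32)))
# tip top disk from grayscale: points with range height>80
Q=[];
for vv in range(120,180):
  for uu in range(295,355):
    p=W(uu,vv)
    if 80.5<p[2]<90: Q.append(p)
Q=np.array(Q);print(len(Q),Q.mean(0),Q.min(0),Q.max(0))
E
```

```text
dial [ 586.37980287 -166.70330114] 34.66580096873017 0.06022254773469662 40 minEnc ((586.3524780273438, -166.63316345214844), 34.85677719116211)
124 148
63 [ 588.18661249 -150.43144064] 82.50600546440756 from centre 83.66389476389202
54.22767862772882 ((583.4530029296875, -182.5531768798828), (159.402587890625, 136.74063110351562), 79.71638488769531)
124 [ 586.18398146 -167.75559893   81.93695828] [ 580.82440669 -172.63653318   80.52128742] [ 592.48123858 -163.45195437   83.47620939]
```

```bash
python3 - <<'E'
from h import *
go(([586.2,-166.3,145],down(-6.8),9),w=28)
E
```

```text
t 21.7 p [ 581.8 -212.2  181.2] axes x [-0.007  1.     0.003] z [-0.004  0.003 -1.   ] F [-0.3  0.2 -0.9] M [-0.06 -0.09  0.  ] w 35.9 q [ 0.7   0.42 -0.55  1.53  0.22  1.26  0.13]
[[[5.1, 0.5, 4.0], [-0.001, -0.0, 0.014], 28], [[5.1, 0.5, 4.0], [-0.001, -0.0, 0.014], 28], [[5.1, 0.4, 4.0], [-0.001, -0.0, 0.014], 28], [[5.1, 0.3, 4.0], [-0.001, -0.0, 0.014], 28], [[5.1, 0.3, 4.0], [-0.001, -0.0, 0.014], 28], [[5.1, 0.2, 4.0], [-0.001, -0.0, 0.014], 28], [[5.1, 0.1, 4.0], [-0.001, -0.0, 0.014], 28], [[5.1, 0.0, 4.0], [-0.001, -0.0, 0.014], 28], [[5.1, -0.0, 4.0], [-0.001, -0.0, 0.014], 28], [[0, 0, 0], [0, 0, 0], 28]]
```

move_arm:
  targets:
    - [[5,0.5,4],[-0.001,0,0.014],28]
    - [[5,0.5,4],[-0.001,0,0.014],28]
    - [[5,0.4,4],[-0.001,0,0.014],28]
    - [[5,0.3,4],[-0.001,0,0.014],28]
    - [[5,0.3,4],[-0.001,0,0.014],28]
    - [[5,0.2,4],[-0.001,0,0.014],28]
    - [[5,0,4],[-0.001,0,0.014],28]
    - [[5,0,4],[-0.001,0,0.014],28]
    - [[3,0,2],[-0.001,0,0.01],28]
    - [[0,0,0],[0,0,0],28]

```text
time_s: 22.53
tcp_pos: [587.4, -162.0, 145.3]
eef_rot: [0.75, 0.661, 0.004, 0.002]
wrist_force: [-0.3, 0.4, -0.8]
width: 35.6
```

```bash
python3 - <<'E'
from h import *
go(([586.2,-166.3,120],down(-6.8),9),w=28)
E
```

```text
t 22.53 p [ 587.4 -162.   145.3] axes x [0.126 0.992 0.004] z [ 0.009  0.003 -1.   ] F [-0.3  0.4 -0.8] M [ 0.01 -0.01 -0.03] w 35.6 q [ 0.62  0.42 -0.54  1.61  0.23  1.17 -0.09]
[[[-0.5, -0.1, 2.8], [0.001, -0.0, -0.001], 28], [[-0.5, -0.1, 2.8], [0.001, -0.0, -0.001], 28], [[-0.5, -0.1, 2.8], [0.001, -0.0, -0.001], 28], [[-0.5, -0.1, 2.8], [0.001, -0.0, -0.001], 28], [[-0.5, -0.1, 2.8], [0.001, -0.0, -0.001], 28], [[-0.5, -0.1, 2.8], [0.001, -0.0, -0.001], 28], [[-0.5, -0.1, 2.8], [0.001, -0.0, -0.001], 28], [[-0.5, -0.1, 2.8], [0.001, -0.0, -0.001], 28], [[-0.5, -0.1, 2.8], [0.001, -0.0, -0.001], 28], [[0, 0, 0], [0, 0, 0], 28]]
```

move_arm:
  targets:
    - [[-0.6,-0.1,2.8],[0.001,0,-0.001],28]
    - [[-0.6,-0.1,2.8],[0.001,0,-0.001],28]
    - [[-0.6,-0.1,2.8],[0.001,0,-0.001],28]
    - [[-0.6,-0.1,2.8],[0.001,0,-0.001],28]
    - [[-0.6,-0.1,2.8],[0.001,0,-0.001],28]
    - [[-0.5,-0.1,2.8],[0.001,0,-0.001],28]
    - [[-0.5,-0.1,2.8],[0.001,0,-0.001],28]
    - [[-0.5,0,2.5],[0,0,-0.001],28]
    - [[0,0,1],[0,0,0],28]
    - [[0,0,0],[0,0,0],28]

```text
time_s: 23.37
tcp_pos: [586.1, -168.1, 119.8]
eef_rot: [0.748, 0.664, 0.001, -0.001]
wrist_force: [-1.2, -0.3, -0.5]
width: 36.2
```

```bash
python3 - <<'E'
from h import *
from workcell import r
go(([586.2,-166.3,117],down(-6.8),9),w=28)
s,c,M,W,WZ=wrist('w11.png')
c=r.capture('side'); cv2.imwrite('pics/s11.png',cv2.resize(c['image'][110:190,280:390,::-1],None,fx=6,fy=6,interpolation=cv2.INTER_CUBIC))
E
```

```text
t 23.37 p [ 586.1 -168.1  119.8] axes x [0.118 0.993 0.003] z [ 0.001  0.003 -1.   ] F [-1.2 -0.3 -0.5] M [-0.01 -0.1  -0.04] w 36.2 q [ 0.63  0.45 -0.53  1.63  0.24  1.13 -0.09]
[[[0.2, -0.0, 0.3], [0.0, -0.0, -0.0], 28], [[0.2, -0.0, 0.3], [0.0, -0.0, -0.0], 28], [[0.2, -0.0, 0.3], [0.0, -0.0, -0.0], 28], [[0.2, -0.0, 0.3], [0.0, -0.0, -0.0], 28], [[0.2, -0.0, 0.3], [0.0, -0.0, -0.0], 28], [[0.2, -0.0, 0.3], [0.0, -0.0, -0.0], 28], [[0.2, -0.0, 0.3], [0.0, -0.0, -0.0], 28], [[0.2, -0.0, 0.3], [0.0, -0.0, -0.0], 28], [[0.2, -0.0, 0.3], [0.0, -0.0, -0.0], 28], [[0, 0, 0], [0, 0, 0], 28]]
```

View pics/s11.png

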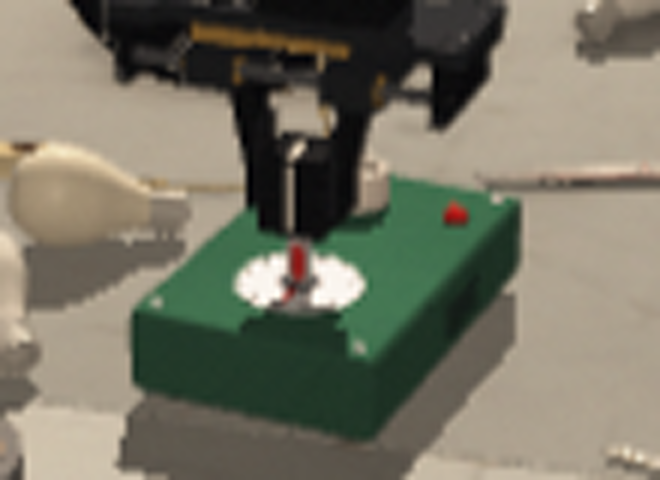

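View pics/w11.png

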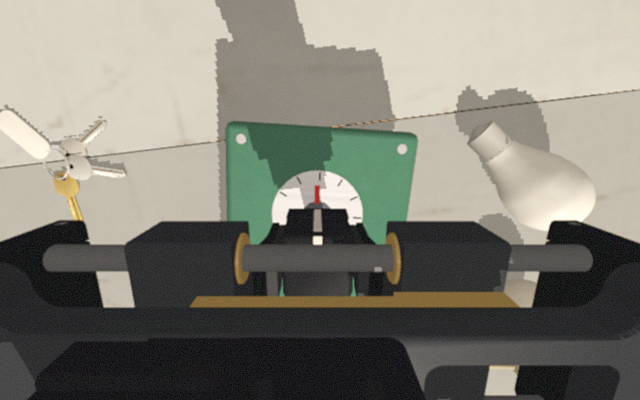

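move_arm:
  targets:
    - [[0.3,0,0.2],[0,0,0],28]
    - [[0.3,0,0.2],[0,0,0],28]
    - [[0.3,0,0.2],[0,0,0],28]
    - [[0.3,0,0.2],[0,0,0],28]
    - [[0.2,0,0.2],[0,0,0],28]
    - [[0.2,0,0.2],[0,0,0],28]
    - [[0.1,0,0.2],[0,0,0],28]
    - [[0,0,0.2],[0,0,0],28]
    - [[0,0,0.2],[0,0,0],28]
    - [[0,0,0],[0,0,0],28]

```text
time_s: 24.3
tcp_pos: [587.0, -165.9, 119.0]
eef_rot: [0.748, 0.664, 0.002, 0.0]
wrist_force: [-0.1, -0.2, -1.4]
width: 36.1
```

```bash
python3 - <<'E'
from h import *
go(([586.2,-166.3,109],down(-6.8),10),w=28)
E
```

```text
t 24.3 p [ 587.  -165.9  119. ] axes x [0.118 0.993 0.003] z [ 0.003  0.002 -1.   ] F [-0.1 -0.2 -1.4] M [ 0.   -0.06 -0.04] w 36.1 q [ 0.62  0.45 -0.53  1.63  0.24  1.13 -0.09]
[[[-0.0, -0.1, 1.0], [0.0, -0.0, 0.0], 28], [[-0.0, -0.1, 1.0], [0.0, -0.0, 0.0], 28], [[-0.0, -0.1, 1.0], [0.0, -0.0, 0.0], 28], [[-0.0, -0.1, 1.0], [0.0, -0.0, 0.0], 28], [[-0.0, -0.1, 1.0], [0.0, -0.0, 0.0], 28], [[-0.0, -0.1, 1.0], [0.0, -0.0, 0.0], 28], [[-0.0, -0.1, 1.0], [0.0, -0.0, 0.0], 28], [[-0.0, -0.1, 1.0], [0.0, -0.0, 0.0], 28], [[-0.0, -0.1, 1.0], [0.0, -0.0, 0.0], 28], [[-0.0, -0.1, 1.0], [0.0, -0.0, 0.0], 28]]
```

move_arm:
  targets:
    - [[-0.1,-0.1,0.7],[0,0,0],28]
    - [[0,-0.1,0.7],[0,0,0],28]
    - [[-0.1,-0.1,0.7],[0,0,0],28]
    - [[0,-0.1,0.7],[0,0,0],28]
    - [[-0.1,-0.1,0.7],[0,0,0],28]
    - [[0,-0.1,0.7],[0,0,0],28]
    - [[0,-0.1,0.7],[0,0,0],28]
    - [[0,0,0.7],[0,0,0],28]
    - [[0,0,0.7],[0,0,0],28]
    - [[0,0,0],[0,0,0],28]

```text
time_s: 25.13
tcp_pos: [586.0, -166.3, 111.8]
eef_rot: [0.748, 0.664, 0.002, -0.0]
wrist_force: [0.0, 0.9, -1.0]
width: 35.7
```

```bash
python3 - <<'E'
from h import *
go(([586.2,-166.3,105],down(-6.8),10),w=28)
E
```

```text
t 25.13 p [ 586.  -166.3  111.8] axes x [0.118 0.993 0.003] z [ 0.002  0.002 -1.   ] F [ 0.   0.9 -1. ] M [-0.03 -0.08 -0.01] w 35.7 q [ 0.62  0.46 -0.53  1.64  0.25  1.12 -0.09]
[[[-0.0, 0.0, 0.7], [0.0, -0.0, 0.0], 28], [[-0.0, 0.0, 0.7], [0.0, -0.0, 0.0], 28], [[-0.0, 0.0, 0.7], [0.0, -0.0, 0.0], 28], [[-0.0, 0.0, 0.7], [0.0, -0.0, 0.0], 28], [[-0.0, 0.0, 0.7], [0.0, -0.0, 0.0], 28], [[-0.0, 0.0, 0.7], [0.0, -0.0, 0.0], 28], [[-0.0, 0.0, 0.7], [0.0, -0.0, 0.0], 28], [[-0.0, 0.0, 0.7], [0.0, -0.0, 0.0], 28], [[-0.0, 0.0, 0.7], [0.0, -0.0, 0.0], 28], [[-0.0, 0.0, 0.7], [0.0, -0.0, 0.0], 28]]
```

move_arm:
  targets:
    - [[0,0,0.6],[0,0,0],28]
    - [[0,0,0.6],[0,0,0],28]
    - [[0,0,0.6],[0,0,0],28]
    - [[0,0,0.6],[0,0,0],28]
    - [[0,0,0.6],[0,0,0],28]
    - [[0,0,0.6],[0,0,0],28]
    - [[0,0,0.6],[0,0,0],28]
    - [[0,0,0.6],[0,0,0],28]
    - [[0,0,0.6],[0,0,0],28]
    - [[0,0,0],[0,0,0],28]

```text
time_s: 25.97
tcp_pos: [586.1, -166.3, 105.9]
eef_rot: [0.748, 0.664, 0.002, -0.0]
wrist_force: [0.7, -0.0, -0.9]
width: 35.6
```

```bash
python3 - <<'E'
from h import *
show(st())
E
```

```text
t 25.97 p [ 586.1 -166.3  105.9] axes x [0.118 0.993 0.003] z [ 0.003  0.002 -1.   ] F [ 0.7 -0.  -0.9] M [-0.   -0.04 -0.01] w 35.6 q [ 0.62  0.46 -0.53  1.64  0.25  1.11 -0.09]
```

move_arm:
  targets:
    - [[0,0,0.8],[0,0,0],28]
    - [[0,0,0.8],[0,0,0],28]
    - [[0,0,0.8],[0,0,0],28]
    - [[0,0,0.8],[0,0,0],28]
    - [[0,0,0.8],[0,0,0],28]
    - [[0,0,0.8],[0,0,0],28]
    - [[0,0,0.8],[0,0,0],28]
    - [[0,0,0.8],[0,0,0],28]
    - [[0,0,0.8],[0,0,0],28]
    - [[0,0,0.5],[0,0,0],28]

```text
time_s: 26.8
tcp_pos: [586.3, -166.3, 97.5]
eef_rot: [0.748, 0.664, 0.002, 0.0]
wrist_force: [-0.4, 0.3, 0.7]
width: 35.8
```

move_arm:
  targets:
    - [[0,0,0.5],[0,0,0],28]
    - [[0,0,0.5],[0,0,0],28]
    - [[0,0,0.5],[0,0,0],28]
    - [[0,0,0.5],[0,0,0],28]
    - [[0,0,0.5],[0,0,0],28]
    - [[0,0,0.5],[0,0,0],28]
    - [[0,0,0.5],[0,0,0],28]
    - [[0,0,0.5],[0,0,0],28]
    - [[0,0,0.5],[0,0,0],28]
    - [[0,0,0.5],[0,0,0],28]

```text
time_s: 27.63
tcp_pos: [586.3, -166.3, 93.4]
eef_rot: [0.748, 0.664, 0.002, 0.0]
wrist_force: [-3.0, 0.8, 3.4]
width: 36.0
```

```bash
python3 - <<'E'
from h import *
show(st())
E
```

```text
t 27.63 p [ 586.3 -166.3   93.4] axes x [0.118 0.993 0.002] z [ 0.003  0.002 -1.   ] F [-3.   0.8  3.4] M [0.12 0.39 0.01] w 36.0 q [ 0.62  0.48 -0.52  1.65  0.26  1.08 -0.1 ]
```

move_arm:
  targets:
    - [[0,0,0.5],[0,0,0],28]
    - [[0,0,0.5],[0,0,0],28]
    - [[0,0,0.5],[0,0,0],28]
    - [[0,0,0.5],[0,0,0],28]
    - [[0,0,0.5],[0,0,0],28]
    - [[0,0,0.5],[0,0,0],28]
    - [[0,0,0.5],[0,0,0],28]
    - [[0,0,0.5],[0,0,0],28]
    - [[0,0,0.5],[0,0,0],28]
    - [[0,0,0.5],[0,0,0],28]

```text
time_s: 28.47
tcp_pos: [586.5, -166.3, 89.9]
eef_rot: [0.748, 0.664, 0.001, 0.001]
wrist_force: [-5.5, 1.8, 9.5]
width: 36.1
```

```bash
python3 - <<'E'
from h import *
show(st())
E
```

```text
t 28.47 p [ 586.5 -166.3   89.9] axes x [0.118 0.993 0.001] z [ 0.003  0.001 -1.   ] F [-5.5  1.8  9.5] M [ 0.16  1.16 -0.02] w 36.1 q [ 0.61  0.48 -0.52  1.65  0.26  1.08 -0.1 ]
```

move_arm:
  targets:
    - [[0,-0.2,0.6],[0,0,0],28]
    - [[0,-0.2,0.6],[0,0,0],28]
    - [[0,-0.2,0.6],[0,0,0],28]
    - [[0,-0.2,0.6],[0,0,0],28]
    - [[0,-0.1,0.6],[0,0,0],28]
    - [[0,-0.1,0.6],[0,0,0],28]
    - [[0,-0.1,0.6],[0,0,0],28]
    - [[0,0,0.6],[0,0,0],28]
    - [[0,0,0.6],[0,0,0],28]
    - [[0,0,0.6],[0,0,0],28]

```text
time_s: 29.3
tcp_pos: [586.4, -166.2, 89.9]
eef_rot: [0.748, 0.664, 0.001, 0.003]
wrist_force: [-4.9, 1.0, 10.7]
width: 36.0
```

```bash
python3 - <<'E'
from h import *
from workcell import r
s,c,M,W,WZ=wrist('w12.png');show(s)
c=r.capture('side'); cv2.imwrite('pics/s12.png',cv2.resize(c['image'][110:190,280:390,::-1],None,fx=6,fy=6,interpolation=cv2.INTER_CUBIC))
E
```

```text
t 29.3 p [ 586.4 -166.2   89.9] axes x [ 0.119  0.993 -0.001] z [ 0.006 -0.002 -1.   ] F [-4.9  1.  10.7] M [ 0.19  1.13 -0.07] w 36.0 q [ 0.61  0.48 -0.52  1.66  0.27  1.07 -0.11]
```

View pics/s12.png

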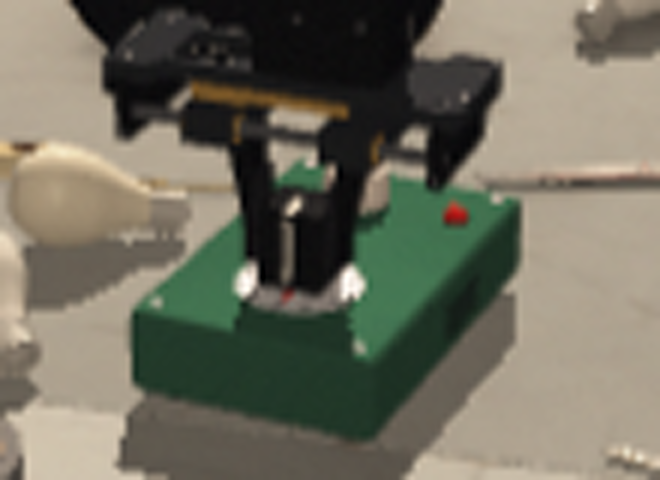

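View pics/w12.png

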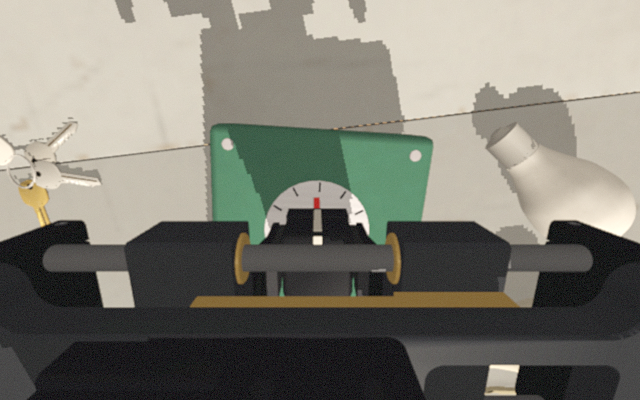

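move_arm:
  targets:
    - [[0,-0.1,0.8],[0,0,0],28]
    - [[0,-0.1,0.8],[0,0,0],28]
    - [[0,-0.1,1],[0,0,0],28]
    - [[0,-0.1,1],[0,0,0],28]
    - [[0,-0.1,1],[0,0,0],28]
    - [[0,-0.1,1],[0,0,0],28]
    - [[0,-0.1,1],[0,0,0],28]
    - [[0,-0.1,1],[0,0,0],28]
    - [[0,-0.1,1],[0,0,0],28]
    - [[0,-0.1,1],[0,0,0],28]

```text
time_s: 30.23
tcp_pos: [586.5, -166.2, 89.8]
eef_rot: [0.748, 0.664, 0.001, 0.005]
wrist_force: [-6.6, 1.5, 13.1]
width: 35.9
```

```bash
python3 - <<'E'
from h import *
from workcell import r
show(st())
for n in('wrist','wrist','wrist'): r.capture(n)
show(st())
E
```

```text
t 30.23 p [ 586.5 -166.2   89.8] axes x [ 0.119  0.993 -0.006] z [ 0.008 -0.006 -1.   ] F [-6.6  1.5 13.1] M [ 0.26  1.45 -0.01] w 35.9 q [ 0.61  0.48 -0.52  1.66  0.27  1.07 -0.11]
t 30.38 p [ 586.5 -166.2   89.8] axes x [ 0.119  0.993 -0.006] z [ 0.008 -0.006 -1.   ] F [-6.6  1.6 13.6] M [ 0.22  1.45 -0.04] w 35.7 q [ 0.61  0.48 -0.52  1.66  0.27  1.07 -0.11]
```

```bash
python3 - <<'E'
from h import *
from workcell import r
c=r.capture('side'); V=np.linalg.inv(c['view']);K=c['K'];Z=c['range_z']
P=[]
for v in range(110,190):
  for u in range(300,360):
    z=Z[v,u]; p=(V@[(u-K[0,2])*z/K[0,0],-(v-K[1,2])*z/K[1,1],-z,1])[:3]
    if abs(p[0]-586)<10 and abs(p[1]+160)<14 and p[2]<112: P.append(p)
P=np.array(P); print(len(P),np.sort(P[:,2])[-12:].round(1), P[:,2].min().round(1))
c=r.capture('top'); cv2.imwrite('pics/t13.png',c['image'][:,:,::-1])
show(st())
E
```

```text
69 [ 99.6  99.8  99.9 100.  100.4 100.5 100.7 101.  101.3 101.7 102.5 102.6] 50.7
t 30.48 p [ 586.5 -166.2   89.8] axes x [ 0.119  0.993 -0.006] z [ 0.008 -0.007 -1.   ] F [-6.5  1.2 13.7] M [ 0.28  1.5  -0.05] w 36.1 q [ 0.61  0.48 -0.52  1.66  0.27  1.07 -0.11]
```

View pics/t13.png

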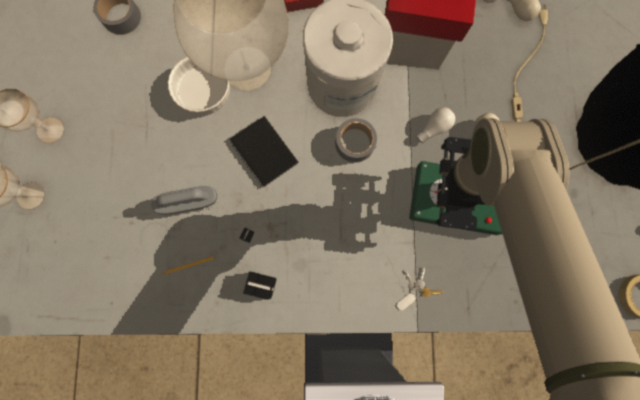

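Knob top is at about 102.6 mm (103 expected when fully pressed). The notebook (265,152), tape (356,139) and brush (185,200) have not moved, so I'm handing in.

```bash
python3 - <<'E'
from workcell import r
print(r.sign_off())
E
```

```text
the job is handed in; nothing more can be done
None
```

The middle-sized knob is home on the D-shaft with the shaft pressed fully in, and I handed the job in at about 30.5 s with the arm still gripping and pushing.

**What I did:** I gripped the knob with the tool tilted 45°, rolled it upright in the air and set it on the bench hole down, then let go. I then gripped it again from straight above and turned it about 7° so its pointer matched the shaft's flat. It slid over the shaft with no noticeable force, and I pressed it down.

**Last checks:**
- **Pressed in:** the spring began to push back at tool height about 97.5 mm. The tool then stopped at 89.8 mm against a predicted 90.1 mm, and did not move as I pushed harder, from 9.5 to 13.7 N. The side camera put the knob's top at about 102.6 mm, against 103 mm expected.
- **Alignment:** the dial's red pointer lined up with the knob's white line in the wrist view.
- **Grip:** finger opening held at about 36 mm, so the knob was still gripped.
- **Bystanders:** the notebook, grey tape and brush looked unmoved in the last top view.

**Disagreement:** a side force of about 6.5 N remained at the wrist, and two small sideways corrections did not remove it. Partway down, the push was also a little lower than the spring figures predicted (about 4.3 N against 5.5 N).

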